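Load the stapler's jig, set the fine depth and lock it

ROBOT

A 6-joint arm with a two-finger parallel gripper is mounted at the origin on the work surface. World frame = base frame: x ahead of the robot, y to its left, z up, the work surface at z = 0. Lengths are in m, angles in rad, forces in N, time in s.
With the tool pointing down it reaches from about 0.375 to 0.9 m from the base axis. Payload 3.1 kg.
Tool frame: the origin (TCP) lies at the very end of the fingers, on their centre line; the grasp point (between the pads) lies 19 mm behind it; x points along the fingers, y is the direction in which the jaws open and shut, and the axes are right-handed (so a half turn about x gives the same grasp; the last joint's range is limited). The gripper opens to 87 mm and grips with 3 to 60 N. Pads are 19 mm wide; open, the fingers measure 117 mm over their backs; the gripper's body (75 mm by 190 mm) begins 51 mm behind the grasp point.
Start: joints at [-1.51, 0.527, 1.433, -0, 1.181, -0.178], TCP at [0.148, -0.607, 0.223] pointing down, gripper open.
Joint ranges: [-3.08, 3.08], [-0.75, 2.2], [0.22, 2.44], [-1.43, 4.57], [0, 2.65], [-2.85, 2.85]. Speed limits (rad/s): [2.79, 2.79, 3.14, 3.14, 3.14, 3.14].

INTERFACE

Orientations are given as [roll, pitch, yaw] about the fixed x, y, z axes, in that order (R = Rz(yaw) Ry(pitch) Rx(roll)).
In Python, from cell import sense, capture, camera_params, manip gives the robot as it stands.
- The arm moves only by the shell command python3 -m pendant 'ROWS' [OPENING]. ROWS is JSON, a list of rows, each a list of 6 numbers: the shift along the tool's x, y, z scaled (see below), then the turn, a rotation vector about the tool's x, y, z scaled (see below). In form: [[x, y, z, ax, ay, az], ...]. A call has exactly 5 rows; each row is the pose to reach, as a shift and turn from the pose commanded when the call began, along the tool's axes at that moment, turning the shorter way round; what a row does not reach only later rows make up. The controller multiplies each number of a shift by 40 cm and each number of a turn by pi rad. A row lasts 1/8 s, in which the tool goes at most 62.5 mm and 10.7 degrees, less where a joint would pass 70% of its speed; a pose out of reach is approached as far as the arm can. A call with a number of a shift or a turn outside -1 to 1 is refused whole. A call with a gripper value outside its range is refused whole. OPENING is the finger opening in mm, from 0 to 87, set as the call begins (- or left out, the last holds). The fingers move at their own pace and stop on an object; the grip force is fixed at half the most. Time passes only in rows, so rows that repeat a pose let the fingers close, or fill a call up. It gives the time, the measured TCP pose, the force and the opening at its end, in the units of the state.
- sense(): the state, without advancing time (a new reading comes with each control period).
- capture(name): name is "side" or "top" or "wrist"; returns the picture (420x560x3 uint8, red, green, blue); there is no depth.
- camera_params(name): a dict with "intrinsics" (3x3 intrinsics, pixels), "rvec" (rotation vector, rad) and "tvec" (3), from world to camera coordinates, as OpenCV has them. Camera axes: x right, y down, z forward; pixel columns grow to the right and rows downward; lengths in m; the calibration is good to about 2 mm. The wrist camera is an equidistant fisheye: a pixel r from the principal point sees the ray r / f radians off the axis. A picture is of the moment at which its call begins: read the wrist's pose just before it. camera_params takes no time and is no camera call; for the wrist camera it gives the pose at the moment of the call.
- manip.sign_off(): hands the job in, once; it reports no verdict.
The state is a dict: "time": time; "joint_positions": joint angles; "qvel": joint speeds; "joint_torque": joint torques, N m; "ee_pos": TCP position; "tool_rot": TCP orientation; "ft_force": force on the tool from outside, world axes, zero at the start; "ft_torque": the same for the moment, N m; "opening": opening from 0.0 (shut) to 1.0 (fully open).
Only numpy, scipy, OpenCV 4.12 (cv2) and the standard library are available. Lean on these libraries where they do the work, as an engineer would, in place of code of your own. Each camera call takes 0.05 s, during which the arm holds its last target. There are 200 camera calls.

TASK

Get the bench stapler ready for the next batch: set every tackle case, label up, in one closed row along the jig's long fence, the first pushed right into the corner against the end stop and each next one tight against its neighbour, all square and flush to the fence with their long sides along it. Turn the inner knob until its black pointer lines up with the red mark, without disturbing the black outer knob. Only when all the cases are home, swing the red lock hook fully into its catch; leave everything else on the bench alone.

Things in the scene. Friction and masses are not known exactly. Their poses are not given: they have to be found in the camera images.
- jig: plywood jig board of the bench stapler, fixed, 12 mm thick; origin at its underside; board covers own x -85..85, y -175..140 mm, top at z = 12 mm. Own +x points away from the robot, to the white stapler (up to 142 mm tall from x = 115 mm on; its 26 mm high base plate begins at x = 88 mm)
- corner (a point): inner corner of the jig's two aluminium walls (25 mm tall, 12 mm thick), on the board's top: (55, -115, 12) mm in the jig's frame, axes as the jig's. Long fence: flat face looking to -x at jig x = 55 mm, y -127..135. End stop: flat face looking to +y at jig y = -115 mm, x -58..67
- hook (a joint): red lock hook on the jig, swinging level about an upright pivot beyond the end stop: 0 = closed (arm along the jig's +x, its tip in the dark fork catch; a stop is there), grows to 1.6 rad open (arm swings from +x towards the jig's -y, clockwise from above). Stays where it is left (light friction, about 0.05 N m)
- hook_pivot (a point): pivot axis of the hook at the board's top: (-45, -155, 12) mm in the jig's frame
- hook_peg (a point): top centre of the round black upright peg (16 mm diameter) on the hook arm, 80 mm from the pivot axis, 82 mm above the table; it stands 44 mm clear above the flat arm (12 mm wide, top 38 mm above the table, ends 110 mm from the pivot). The end stop's top is 37 mm above the table
- panel: grey control box, fixed, 130 x 130 x 50 mm; origin at the centre of its underside. Two concentric knobs stand on the upright axis through this origin
- dial: white round scale plate, 120 mm diameter, 3 mm thick, fixed on top of the control box; origin on the knobs' axis, 50 mm above the table. A red mark near its rim lies along the plate's own +x
- fine (a joint): inner knob (fine depth): aluminium, round, 34 mm diameter, from 74 to 108 mm above the table, a black pointer line on its top from the axis to the rim. Angle in rad, counter-clockwise from above, limits -2.8..2.8; at 0 the pointer lies along the control box's own +x. Stays where left, friction about 0.025 N m
- fine_tip (a point): tip of the inner knob's black pointer line, 16 mm from the axis, 108 mm above the table
- coarse (a joint): outer knob (force): black, ribbed, 76 mm diameter, from 56 to 74 mm above the table, yellow pointer line on its top; angle as for the inner knob; turns just as easily, must be left as it is
- coarse_tip (a point): tip of the outer knob's yellow pointer line, 36 mm from the axis, 74 mm above the table
- pack_blue: blue rigid plastic tackle case with a white label on its lid, 75 long (own x) x 48 wide (own y) x 40 mm high, 0.1 to 0.2 kg; origin at the centre of its underside, z up. May be absent (None)
- pack_orange: orange rigid plastic tackle case with a white label on its lid, 75 long (own x) x 48 wide (own y) x 40 mm high, 0.1 to 0.2 kg; origin at the centre of its underside, z up. May be absent (None)
- pack_green: green rigid plastic tackle case with a white label on its lid, 75 long (own x) x 48 wide (own y) x 40 mm high, 0.1 to 0.2 kg; origin at the centre of its underside, z up. May be absent (None)
- pack_yellow: yellow rigid plastic tackle case with a white label on its lid, 75 long (own x) x 48 wide (own y) x 40 mm high, 0.1 to 0.2 kg; origin at the centre of its underside, z up. May be absent (None)
- carton: plain cardboard staple carton 75 x 50 x 35 mm, standing among the cases; a bystander, loose, leave it alone (origin at the centre of its underside)
- tape_roll: roll core of brown tape, 90 mm across, 24 mm high, lying flat; a bystander, loose, leave it alone (origin at the centre of its underside)
- mug: blue mug, 90 mm high; a bystander, loose, leave it alone (origin at the centre of its underside)
- screwdriver: screwdriver lying on the bench; a bystander, loose, leave it alone (origin at the centre of its underside)
- oil_bottle: white plastic bottle with red cap, 120 mm high; a bystander, loose, leave it alone (origin at the centre of its underside)
Mind the look-alikes: they are no part of the job. There is more than one size of the pack_blue; the one meant has the size given above.

How it is judged:
On the way, in this order (a step that is already met when the one before it is completed fails the run):
1. all cases present are home: flush to the fence, in a closed row from the corner (x of pack_blue in the frame of jig between 0.027 and 0.034 m and z of pack_blue in the frame of jig between 0.008 and 0.016 m and angle between the x axis of each of pack_blue, pack_orange, pack_green, pack_yellow and the y axis of jig, either way round below 0.06 rad and angle between each of pack_blue, pack_orange, pack_green, pack_yellow's own z axis and vertical below 0.1 rad and linear speed of each of pack_blue, pack_orange, pack_green, pack_yellow below 0.02 m/s and (y of pack_blue in the frame of jig between -0.0805 and -0.0735 m or (y of pack_blue in the frame of jig between -0.0055 and 0.0045 m and (y of pack_orange in the frame of jig between -0.0805 and -0.0735 m or y of pack_green in the frame of jig between -0.0805 and -0.0735 m or y of pack_yellow in the frame of jig between -0.0805 and -0.0735 m)) or (y of pack_blue in the frame of jig between 0.0695 and 0.0825 m and (y of pack_orange in the frame of jig between -0.0055 and 0.0045 m or y of pack_green in the frame of jig between -0.0055 and 0.0045 m or y of pack_yellow in the frame of jig between -0.0055 and 0.0045 m))) and x of pack_orange in the frame of jig between 0.027 and 0.034 m and z of pack_orange in the frame of jig between 0.008 and 0.016 m and (y of pack_orange in the frame of jig between -0.0805 and -0.0735 m or (y of pack_orange in the frame of jig between -0.0055 and 0.0045 m and (y of pack_blue in the frame of jig between -0.0805 and -0.0735 m or y of pack_green in the frame of jig between -0.0805 and -0.0735 m or y of pack_yellow in the frame of jig between -0.0805 and -0.0735 m)) or (y of pack_orange in the frame of jig between 0.0695 and 0.0825 m and (y of pack_blue in the frame of jig between -0.0055 and 0.0045 m or y of pack_green in the frame of jig between -0.0055 and 0.0045 m or y of pack_yellow in the frame of jig between -0.0055 and 0.0045 m))) and x of pack_green in the frame of jig between 0.027 and 0.034 m and z of pack_green in the frame of jig between 0.008 and 0.016 m and (y of pack_green in the frame of jig between -0.0805 and -0.0735 m or (y of pack_green in the frame of jig between -0.0055 and 0.0045 m and (y of pack_blue in the frame of jig between -0.0805 and -0.0735 m or y of pack_orange in the frame of jig between -0.0805 and -0.0735 m or y of pack_yellow in the frame of jig between -0.0805 and -0.0735 m)) or (y of pack_green in the frame of jig between 0.0695 and 0.0825 m and (y of pack_blue in the frame of jig between -0.0055 and 0.0045 m or y of pack_orange in the frame of jig between -0.0055 and 0.0045 m or y of pack_yellow in the frame of jig between -0.0055 and 0.0045 m))) and x of pack_yellow in the frame of jig between 0.027 and 0.034 m and z of pack_yellow in the frame of jig between 0.008 and 0.016 m and (y of pack_yellow in the frame of jig between -0.0805 and -0.0735 m or (y of pack_yellow in the frame of jig between -0.0055 and 0.0045 m and (y of pack_blue in the frame of jig between -0.0805 and -0.0735 m or y of pack_orange in the frame of jig between -0.0805 and -0.0735 m or y of pack_green in the frame of jig between -0.0805 and -0.0735 m)) or (y of pack_yellow in the frame of jig between 0.0695 and 0.0825 m and (y of pack_blue in the frame of jig between -0.0055 and 0.0045 m or y of pack_orange in the frame of jig between -0.0055 and 0.0045 m or y of pack_green in the frame of jig between -0.0055 and 0.0045 m)))), for 0.3 s.
2. the lock hook is in its catch (value of joint hook below 0.06 rad), for 0.2 s.
At the end, for the whole second after the job is handed in: Each case flat and at rest, square within 0.06 rad, flush to the fence within 4 mm, first within 4 mm of the stop, gaps up to 3 mm, any colour order; inner pointer within 0.15 rad of the mark, outer knob rim within 5 mm of its start, hook within 0.06 rad of closed (all of step 1 and value of joint hook below 0.06 rad and y of fine_tip in the frame of dial between -0.0024 and 0.0024 m and x of fine_tip in the frame of dial above 0 m and distance of coarse_tip from where it was at the start of the episode below 0.005 m); the robot touches nothing.
It fails at once if the outer knob is turned by more than 5 mm at its rim (0.14 rad) (distance of coarse_tip from where it was at the start of the episode above 0.005 m).
It fails at once if a bystander is shifted by more than 50 mm (distance of any of carton, tape_roll, mug, screwdriver, oil_bottle from where it was at the start of the episode above 0.05 m).
Of pack_blue, pack_orange, pack_green, pack_yellow only 2 to 3 are there at a start; the rules pass over those that are not, and their reading is None.
At some moment in a run one of pack_blue, pack_orange, pack_green, pack_yellow may be knocked a few centimetres aside while the robot is not near it.
Once in a run the grip may slacken for a moment while it holds something.
It also fails if it takes over 210 s, if anything falls off the work surface, if the arm or the gripper's body presses on something with over 40 N, if the wrist force passes 120 N, or if a joint passes its speed limit or range.

## Working session

There is one attempt and no reset: what is moved stays moved. The work goes in short steps, Python scripts to look and compute and a shell command to move; the robot and the scene stay as the last step left them, time stands still between calls to the robot, and variables do not carry over. Pictures are saved under pics/ and viewed, about 12 in all and at most 16, crops included, and the job is handed in when it is done.

```bash
mkdir -p pics
cat > h.py <<'E'
import numpy as np, cv2
from cell import sense, capture, camera_params, manip
from scipy.spatial.transform import Rotation as R
def snap(n,f):
    p=camera_params(n); im=capture(n); cv2.imwrite(f'pics/{f}.png',im[:,:,::-1]); np.save(f'pics/{f}.npy',im); return im,p
def ray(n,p,uv):
    K=np.array(p['intrinsics']); Rm=R.from_rotvec(np.ravel(p['rvec'])).as_matrix(); t=np.ravel(p['tvec'])
    x=(uv[0]-K[0,2])/K[0,0]; y=(uv[1]-K[1,2])/K[1,1]
    if n=='wrist':
        r=np.hypot(x,y)+1e-12; d=np.array([np.sin(r)*x/r,np.sin(r)*y/r,np.cos(r)])
    else: d=np.array([x,y,1.])
    return -Rm.T@t, Rm.T@d
def at(n,p,uv,z):
    c,d=ray(n,p,uv); return c+d*(z-c[2])/d[2]
def proj(n,p,X):
    K=np.array(p['intrinsics']); Rm=R.from_rotvec(np.ravel(p['rvec'])).as_matrix(); q=Rm@np.asarray(X)+np.ravel(p['tvec'])
    if n=='wrist':
        a=np.arctan2(np.hypot(q[0],q[1]),q[2]); s=a/(np.hypot(q[0],q[1])+1e-12); x,y=q[0]*s,q[1]*s
    else: x,y=q[0]/q[2],q[1]/q[2]
    return np.array([K[0,0]*x+K[0,2],K[1,1]*y+K[1,2]])
def rows(pos,yaw):
    """pose change to tool-down at pos with tool y (jaw) dir at yaw: prints row numbers"""
    s=sense(); T=tool(s); up=down(yaw)
    d=T.inv().apply(np.array(pos)-s['ee_pos'])/0.4
    best=min([(T.inv()*down(yaw+k)).as_rotvec() for k in (0,np.pi)],key=np.linalg.norm)/np.pi
    print('row',np.round(d,4),np.round(best,4),'dist',np.linalg.norm(d)*.4)
def tool(s): return R.from_euler('xyz',s['tool_rot'])
def down(yaw):
    y=np.array([np.cos(yaw),np.sin(yaw),0]);x=np.array([0,0,-1.]);return R.from_matrix(np.c_[x,y,np.cross(x,y)])
E
python3 - <<'E'
from h import *
print(sense())
for n in('top','side','wrist'):
    im,p=snap(n,n+'0'); print(n,p)
a=np.load('pics/top0.npy');b=np.load('pics/side0.npy')
cv2.imwrite('pics/t0b.png',cv2.resize(a,(800,600),interpolation=cv2.INTER_CUBIC)[:,:,::-1])
E
```

```text
{'time': 0.0, 'joint_positions': array([-1.51049407e+00,  5.28440628e-01,  1.43390362e+00,  4.91556266e-06,
        1.18138129e+00, -1.78499386e-01]), 'qvel': array([ 0.00078557, -0.0004204 ,  0.00073287, -0.00053911,  0.00045878,
        0.00094709]), 'joint_torque': array([-4.54209166e-04, -4.40043283e+01, -1.76591134e+01,  6.33994024e-02,
        5.83125022e-02, -1.79783856e-04]), 'ee_pos': array([ 0.14782229, -0.60651755,  0.2215869 ]), 'tool_rot': array([-1.75142594,  1.56866343,  1.62896648]), 'ft_force': array([-0.79019732, -0.56442666, -0.47278555]), 'ft_torque': array([ 0.01640784,  0.0226784 , -0.02297728]), 'opening': 0.9993379600046793}
top {'intrinsics': array([[379.82397444,   0.        , 283.50410369],
       [  0.        , 379.82397444, 208.58066666],
       [  0.        ,   0.        ,   1.        ]]), 'rvec': array([ 2.16529108, -2.14875668,  0.18358216]), 'tvec': array([-0.01510966,  0.52765991,  1.19406509])}
side {'intrinsics': array([[528.39895015,   0.        , 267.13645173],
       [  0.        , 528.39895015, 212.86886235],
       [  0.        ,   0.        ,   1.        ]]), 'rvec': array([ 0.6203021 , -2.66812382,  1.12342687]), 'tvec': array([0.46353085, 0.20762448, 1.60763047])}
wrist {'intrinsics': array([[325.1922621 ,   0.        , 278.75989562],
       [  0.        , 325.1922621 , 211.77037909],
       [  0.        ,   0.        ,   1.        ]]), 'rvec': array([-2.27655127,  1.78908917,  0.2709256 ]), 'tvec': array([-0.62388925, -0.0353251 ,  0.39145326])}
```

View pics/t0b.png

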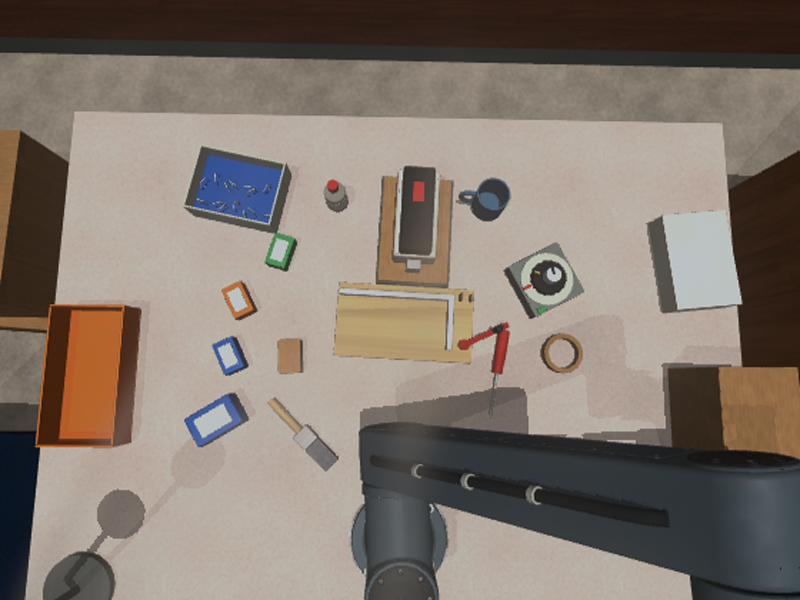

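View pics/side0.png

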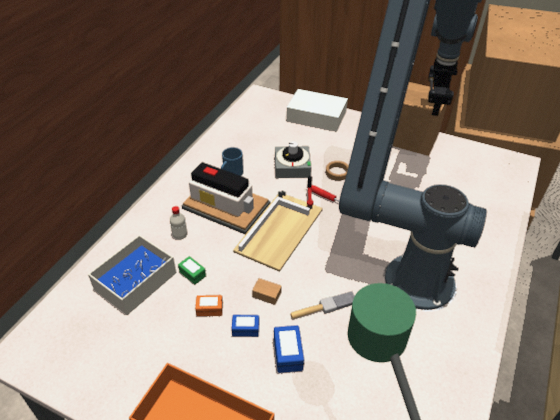

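Top view (800×600 scale): there are three case candidates, blue (228,355), orange (239,300) and green (280,251). The look-alikes are the larger blue box (214,420), the carton (289,356), the blue-lined bin (238,187) and the orange bin (90,375). The jig is near (403,322), the hook pivot at (464,345), the hook peg near (505,326) and the knobs at (549,277).

```bash
cat > fit.py <<'E'
from h import *
from scipy.optimize import minimize
HSV={'blue':((105,120,40),(125,255,255)),'orange':((3,130,60),(18,255,255)),'green':((45,100,30),(80,255,255)),'yellow':((22,130,80),(34,255,255))}
def boxpts(x,y,yaw,L,W,H,z0=0):
    c,s=np.cos(yaw),np.sin(yaw)
    return [(x+c*a*L/2-s*b*W/2,y+s*a*L/2+c*b*W/2,z) for a in(-1,1) for b in(-1,1) for z in(z0,z0+H)]
S=4
def hullmask(n,p,pts,shape,o):
    uv=np.array([proj(n,p,X) for X in pts]); h=cv2.convexHull(((uv-o+.5)*S-.5).astype(np.float32)*16)
    m=np.zeros(shape,np.uint8); cv2.fillConvexPoly(m,np.round(h).astype(np.int32),1,shift=4); return m
def fit(n,im,p,color,uv0,L=.075,W=.048,H=.04,z0=0,rad=30):
    hsv=cv2.cvtColor(im,cv2.COLOR_RGB2HSV); m=cv2.inRange(hsv,*HSV[color])
    o=np.maximum(np.array(uv0,int)-rad,0); m=m[o[1]:o[1]+2*rad,o[0]:o[0]+2*rad]
    m=cv2.resize(m,None,fx=S,fy=S,interpolation=cv2.INTER_LINEAR); m=(m>127).astype(np.uint8)
    cs,_=cv2.findContours(m,cv2.RETR_EXTERNAL,cv2.CHAIN_APPROX_NONE); c=max(cs,key=cv2.contourArea)
    m[:]=0; cv2.fillPoly(m,[cv2.convexHull(c)],1)
    (cx,cy),_,_=cv2.minAreaRect(c); g=at(n,p,((cx+.5)/S-.5+o[0],(cy+.5)/S-.5+o[1]),z0+H*.7)
    def cost(v):
        q=hullmask(n,p,boxpts(v[0]/100,v[1]/100,v[2],L,W,H,z0),m.shape,o); return -(q&m).sum()/(q|m).sum()
    best=None
    for yw in np.arange(0,np.pi,np.pi/6):
        r=minimize(cost,[g[0]*100,g[1]*100,yw],method='Nelder-Mead',options=dict(initial_simplex=np.array([g[0]*100,g[1]*100,yw])+np.array([[0,0,0],[1,0,0],[0,1,0],[0,0,.3]])))
        if best is None or r.fun<best.fun: best=r
    return best.x[0]/100,best.x[1]/100,(best.x[2]+np.pi/2)%np.pi-np.pi/2,-best.fun
E
python3 - <<'E'
from fit import *
n='top';im=np.load('pics/top0.npy');p=camera_params(n)
for c,uv in(('blue',(228,355)),('blue',(214,420)),('orange',(239,300)),('green',(280,251))):
    print(c,uv,np.round(fit(n,im,p,c,np.array(uv)*.7),4))
for name,uv,z in(('carton',(289,354),.035),('bottle',(335,187),.1),('jigTL',(337,283),.012),('jigTR',(474,290),.012),('jigBR',(471,363),.012),('jigBL',(334,356),.012),('peg',(507,326),.08),('pivot',(464,345),.038),('knob',(555,271),.108),('dialc',(547,278),.053)):
    print(name,np.round(at(n,p,np.array(uv)*.7,z),3))
a=cv2.resize(im[185:265,220:420],(800,320),interpolation=cv2.INTER_CUBIC)
b=cv2.resize(im[160:280,100:260],(800,600),interpolation=cv2.INTER_CUBIC)
cv2.imwrite('pics/c1.png',cv2.resize(im[90:300,130:410],(800,600),interpolation=cv2.INTER_CUBIC)[:,:,::-1])
E
```

```text
blue (228, 355) [ 0.4631  0.4753 -0.0584 -0.    ]
blue (214, 420) [ 0.3323  0.3566  0.5556 -0.    ]
orange (239, 300) [ 0.6112  0.3777  1.0971 -0.    ]
green (280, 251) [ 0.5853  0.3567  0.8    -0.    ]
carton [0.399 0.247 0.035]
bottle [0.766 0.147 0.1  ]
jigTL [0.565 0.147 0.012]
jigTR [ 0.552 -0.173  0.012]
jigBR [ 0.383 -0.164  0.012]
jigBL [0.397 0.149 0.012]
peg [ 0.462 -0.234  0.08 ]
pivot [ 0.422 -0.145  0.038]
knob [ 0.58  -0.335  0.108]
dialc [ 0.575 -0.333  0.053]fit.py:19: RuntimeWarning: overflow encountered in scalar negative
  q=hullmask(n,p,boxpts(v[0]/100,v[1]/100,v[2],L,W,H,z0),m.shape,o); return -(q&m).sum()/(q|m).sum()
```

View pics/c1.png

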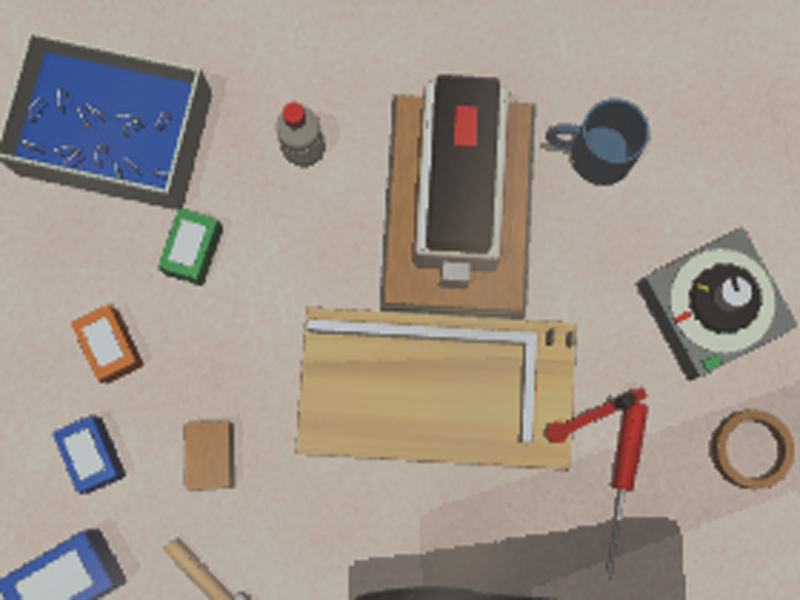

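Close crop: the blue, orange and green cases are all label up, at (88,455), (107,343) and (190,245). The bigger blue box at the bottom left is the decoy. The hook is open by about 1.15 rad. The fine pointer points up in the image, and the red mark is to the lower left at (683,317).

```bash
sed -i 's/return -(q&m).sum()\/(q|m).sum()/return -float((q\&m).sum())\/float((q|m).sum())/' fit.py
python3 - <<'E'
from fit import *
n='top';im=np.load('pics/top0.npy');p=camera_params(n)
for c,uv in(('blue',(228,355)),('blue',(214,420)),('orange',(239,300)),('green',(280,251))):
    print(c,uv,np.round(fit(n,im,p,c,np.array(uv)*.7),4))
s=sense(); T=tool(s); print(T.as_matrix().round(3)); w=camera_params('wrist'); c,d=ray('wrist',w,(280,210)); print('cam',c,d)
# via pts
for q,y in(((.45,-.35,.30),0),((.45,.3,.30),0)): rows(q,np.pi/2)
E
```

```text
blue (228, 355) [0.3973 0.3869 0.575  0.7864]
blue (214, 420) [ 0.2521  0.4187 -0.8006  0.6733]
orange (239, 300) [0.5235 0.3718 0.5792 0.818 ]
green (280, 251) [ 0.6407  0.2831 -0.4558  0.7798]
[[-0.     0.237 -0.972]
 [ 0.002 -0.972 -0.237]
 [-1.    -0.002 -0.   ]]
cam [ 0.22659787 -0.58763597  0.38368598] [-0.2802618  -0.07081226 -0.95730818]
row [-0.1945 -0.4452 -0.8859] [ 0.076  -0.      0.0005] dist 0.40413305288566814
row [-0.1918 -2.024  -1.2703] [ 0.076  -0.      0.0005] dist 0.9589228350653878
```

```bash
python3 -m pendant '[[-0.1,-0.22,-0.44,0.076,0,0],[-0.1,-0.22,-0.44,0.076,0,0],[-0.1,-0.22,-0.44,0.076,0,0],[-0.1,-0.22,-0.44,0.076,0,0],[-0.1,-0.22,-0.44,0.076,0,0]]'
python3 -m pendant '[[-0.095,-0.575,-0.38,0,0,0],[-0.095,-0.575,-0.38,0,0,0],[-0.095,-0.575,-0.38,0,0,0],[-0.095,-0.575,-0.38,0,0,0],[-0.095,-0.575,-0.38,0,0,0]]'
python3 -c "
from h import *
import pickle
im,p=snap('wrist','w1');pickle.dump(p,open('pics/w1.pkl','wb'))"
python3 -m pendant '[[0,-0.75,0,0,0,0],[0,-0.75,0,0,0,0],[0,-0.75,0,0,0,0],[0,-0.75,0,0,0,0],[0,-0.75,0,0,0,0]]'
python3 -c "
from h import *
import pickle
im,p=snap('wrist','w2');pickle.dump(p,open('pics/w2.pkl','wb'))"
python3 -m pendant '[[0,-0.7,0.05,0,0,0],[0,-0.7,0.05,0,0,0],[0,-0.7,0.05,0,0,0],[0,-0.7,0.05,0,0,0],[0,-0.7,0.05,0,0,0]]'
python3 -c "
from h import *
import pickle
im,p=snap('wrist','w3');pickle.dump(p,open('pics/w3.pkl','wb'))
a=[np.load(f'pics/w{i}.npy') for i in (1,2,3)]
cv2.imwrite('pics/w123.png',np.vstack([np.hstack(a[:2]),np.hstack([a[2],np.load('pics/top0.npy')])])[::1,::1,::-1])
m=cv2.imread('pics/w123.png'); cv2.imwrite('pics/w123.png',cv2.resize(m,(800,600),interpolation=cv2.INTER_AREA))
"
```

```text
time: 0.78
ee_pos: [0.2985, -0.4799, 0.2626]
tool_rot: [1.01, 1.57, -2.129]
ft_force: [-0.2, -0.8, -0.0]
opening: 0.997
time: 1.4
ee_pos: [0.4506, -0.2495, 0.3005]
tool_rot: [1.015, 1.571, -2.126]
ft_force: [0.0, -0.8, 0.4]
opening: 1.0
time: 2.08
ee_pos: [0.4503, 0.0499, 0.3002]
tool_rot: [1.272, 1.57, -1.871]
ft_force: [0.9, -0.8, -0.0]
opening: 1.0
time: 2.75
ee_pos: [0.4313, 0.331, 0.2998]
tool_rot: [1.766, 1.57, -1.376]
ft_force: [0.7, -0.3, -0.5]
opening: 0.998
```

View pics/w123.png

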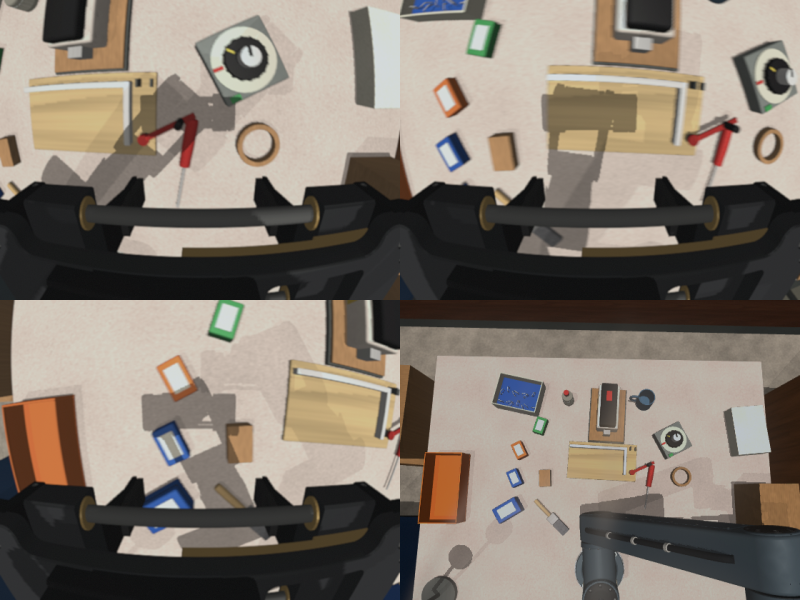

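The wrist panels give a clear view of the jig, hook, knobs and all three cases. I'll fit the cases and crop the jig and panel.

```bash
sed -i "s/'blue':((105,120,40)/'blue':((100,110,15)/; s/'orange':((3,130,60)/'orange':((2,120,25)/; s/'green':((45,100,30)/'green':((45,90,15)/" fit.py
python3 - <<'E'
from fit import *
import pickle
im=np.load('pics/w3.npy');p=pickle.load(open('pics/w3.pkl','rb'))
for c,uv in(('blue',(238,200)),('orange',(245,108)),('green',(316,28))):
    print(c,np.round(fit('wrist',im,p,c,uv,rad=36),4))
im=np.load('pics/w2.npy');p=pickle.load(open('pics/w2.pkl','rb'))
for c,uv in(('blue',(74,213)),('orange',(70,136)),('green',(115,53))):
    print(c,np.round(fit('wrist',im,p,c,uv,rad=36),4))
cv2.imwrite('pics/j.png',cv2.resize(im[80:230,200:480],(800,429),interpolation=cv2.INTER_CUBIC)[:,:,::-1])
im=np.load('pics/w1.npy')
cv2.imwrite('pics/p.png',cv2.resize(im[10:160,270:420],(600,600),interpolation=cv2.INTER_CUBIC)[:,:,::-1])
E
```

```text
blue [0.3934 0.3847 0.3761 0.8483]
orange [0.5193 0.3712 0.5014 0.9289]
green [ 0.6379  0.2827 -0.289   0.9004]
blue [0.3927 0.3934 0.4627 0.8127]
orange [0.5193 0.3742 0.3056 0.8279]
green [ 0.6367  0.2891 -0.2924  0.8097]
```

View pics/j.png

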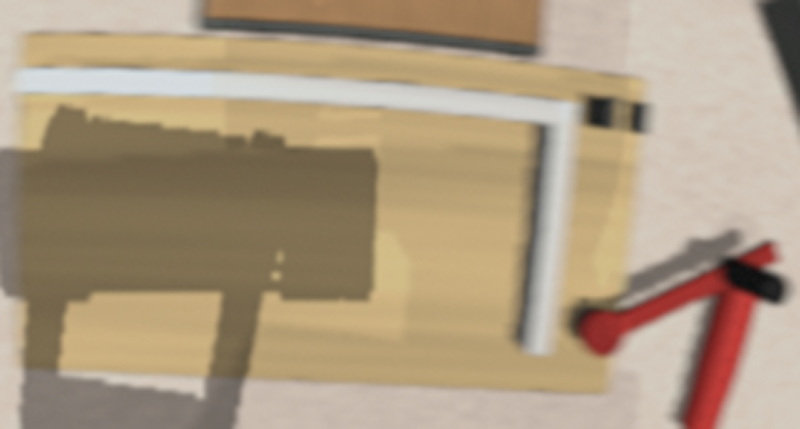

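View pics/p.png

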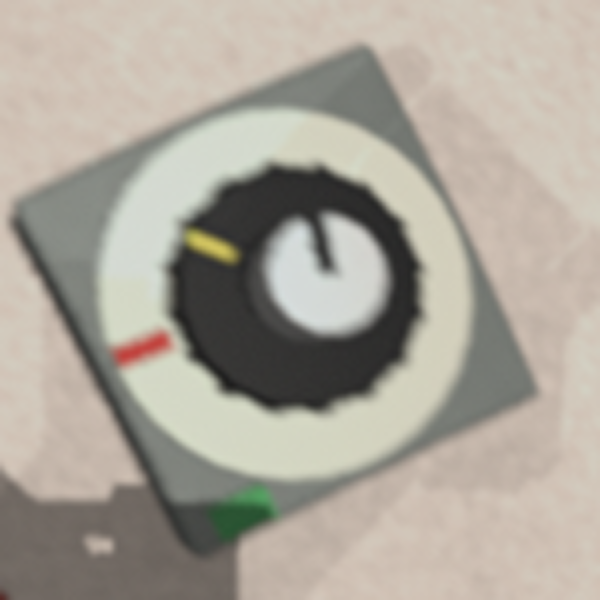

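Jig crop: board corners at (23,33), (643,77) and (605,392); wall outer corner at (578,98); hook pivot at (600,330); peg top near (770,285). Panel crop: knob centre (327,272), pointer tip (313,210), red mark (118,357)–(170,341), dial centre about (285,293).

Run:
```python
from h import *
import pickle
from scipy.optimize import least_squares
p=pickle.load(open('pics/w2.pkl','rb'))
P=[((85,140,12),(23,33)),((85,-175,12),(643,77)),((-85,-175,12),(605,392)),((67,135,37),(18,68)),((67,-127,37),(578,98)),((-58,-127,37),(548,353)),((-58,-115,37),(525,350)),((-45,-155,40),(600,330))]
def w(v,X): c,s=np.cos(v[2]),np.sin(v[2]); X=np.array(X)/1e3; return np.array([v[0]+c*X[0]-s*X[1],v[1]+s*X[0]+c*X[1],X[2]])
px=lambda c,o,s:(np.array(c)+.5)/s-.5+np.array(o)
def res(v): return np.ravel([proj('wrist',p,w(v,X))-px(c,(200,80),2.857) for X,c in P])
r=least_squares(res,[.475,-.01,0],loss='soft_l1'); v=r.x; print('jig',v.round(4)); print(res(v).reshape(-1,2).round(1))
np.save('jig.npy',v)
print('hookpivot',w(v,(-45,-155,38)).round(4)); pg=at('wrist',p,px((758,268),(200,80),2.857),.082); print('peg(guess)',pg.round(4))
tip=at('wrist',p,px((773,250),(200,80),2.857),.038);print('arm tip',tip.round(4)); d=tip-w(v,(-45,-155,38)); print('len',np.linalg.norm(d),'hook',v[2]-np.arctan2(d[1],d[0]))
p=pickle.load(open('pics/w1.pkl','rb'))
q=lambda c,z:at('wrist',p,px(c,(270,10),4),z)
k=q((327,272),.108);t=q((313,210),.108);D=q((285,293),.053);m=q((143,349),.053);y=q((188,238),.074)
print('knob',k,'dial',D); a=lambda b,c:np.arctan2(*(b-c)[1::-1])
print('pointer',a(t,k),'mark',a(m,D),a(m,k),'turn',a(m,(k+D)/2)-a(t,k),'yel',a(y,k))
```

```text
jig [ 0.4762  0.0144 -0.0453]
[[-2.2 -0.6]
 [ 0.8 -0.6]
 [ 1.   0.3]
 [-1.3 -0.6]
 [-0.9  0.4]
 [ 0.2  0. ]
 [ 0.4  0.7]
 [ 1.8  0.8]]
hookpivot [ 0.4242 -0.1384  0.038 ]
peg(guess) [ 0.4668 -0.1981  0.082 ]
arm tip [ 0.4693 -0.2353  0.038 ]
len 0.10689579852999402 hook 1.0899804863758777
knob [ 0.5745472  -0.32822995  0.108     ] dial [ 0.57366601 -0.32703095  0.053     ]
pointer 0.22415229032234707 mark 1.981381875605286 1.9879701682013313 turn 1.7605722792749625 yel 1.2200955441001569
```

```bash
python3 -m pendant '[[0.25,-0.135,0.2,0,0,0],[0.25,-0.135,0.2,0,0,0],[0.25,-0.135,0.2,0,0,0],[0.25,-0.135,0.2,0,0,0],[0.25,-0.135,0.2,0,0,0]]'
cat >> fit.py <<'E'
import pickle
def look(f,cs,z0=0,dbg=True):
    im,p=snap('wrist',f); pickle.dump(p,open(f'pics/{f}.pkl','wb')); out={}
    for c,g in cs.items():
        uv=proj('wrist',p,(g[0],g[1],.03+z0)); r=fit('wrist',im,p,c,uv,z0=z0,rad=70); out[c]=r; print(c,np.round(r,4))
        pts=np.array([proj('wrist',p,X) for X in boxpts(*r[:3],.075,.048,.04,z0)])
        if dbg: cv2.polylines(im,[np.round(cv2.convexHull(pts.astype(np.float32))*16).astype(np.int32)],True,(255,0,255),1,shift=4)
    cv2.imwrite(f'pics/{f}d.png',im[:,:,::-1]); return out
E
python3 - <<'E'
from fit import *
look('b1',{'blue':(.393,.385)})
E
```

```text
time: 3.42
ee_pos: [0.353, 0.3838, 0.2019]
tool_rot: [-2.684, 1.567, 0.456]
ft_force: [-0.4, -0.5, 0.4]
opening: 1.002
blue [0.3942 0.3842 0.4451 0.9342]
```

View pics/b1d.png

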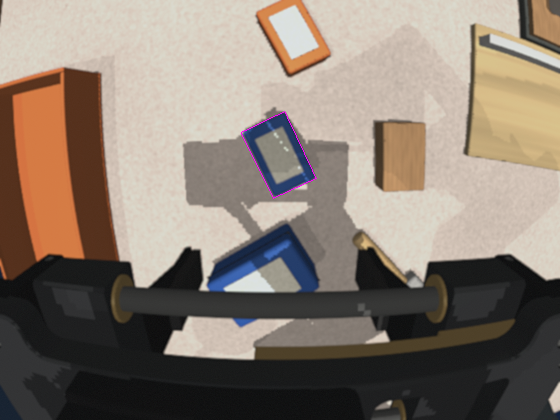

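Fit overlay matches the blue case tightly at (278,154) on (0.394, 0.384), yaw 0.445, and the size agrees. Going to grasp it.

```bash
python3 -c "
from h import *
rows((.3945,.384,.1),.445+np.pi/2); print(sense()['joint_positions'].round(2))"
```

```text
row [ 2.554e-01  1.000e-04 -1.035e-01] [-0.1423 -0.0013  0.0004] dist 0.11023276037433723
[ 0.61  0.41  1.72 -0.    1.01  2.19]
```

```bash
python3 -m pendant '[[0.1,0,-0.104,-0.142,0,0],[0.2,0,-0.104,-0.142,0,0],[0.255,0,-0.104,-0.142,0,0],[0.255,0,-0.104,-0.142,0,0],[0.255,0,-0.104,-0.142,0,0]]' 87
python3 -m pendant '[[0.1,0,0,0,0,0],[0.17,0,0,0,0,0],[0.22,0,0,0,0,0],[0.22,0,0,0,0,0],[0.22,0,0,0,0,0]]' 87
python3 -m pendant '[[0,0,0,0,0,0],[0,0,0,0,0,0],[0,0,0,0,0,0],[0,0,0,0,0,0],[0,0,0,0,0,0]]' 30
python3 -m pendant '[[-0.05,0,0,0,0,0],[-0.15,0,0,0,0,0],[-0.25,0,0,0,0,0],[-0.25,0,0,0,0,0],[-0.25,0,0,0,0,0]]' 30
python3 -c "
from h import *
v=np.load('jig.npy');c,s=np.cos(v[2]),np.sin(v[2])
f=lambda x,y:(v[0]+c*x-s*y,v[1]+s*x+c*y)
print(f(-.008,-.062))
rows((*f(-.008,-.062),.12),v[2]); print(sense()['joint_positions'].round(2))"
```

```text
time: 4.1
ee_pos: [0.3933, 0.3843, 0.1]
tool_rot: [-3.051, 1.568, 0.535]
ft_force: [0.2, -0.0, 0.3]
opening: 1.001
time: 4.72
ee_pos: [0.3928, 0.3847, 0.0121]
tool_rot: [-3.02, 1.568, 0.568]
ft_force: [0.7, -0.7, -0.1]
opening: 0.999
time: 5.35
ee_pos: [0.3916, 0.3838, 0.0106]
tool_rot: [0.817, 1.571, -1.878]
ft_force: [-0.4, -0.2, 0.7]
opening: 0.545
time: 5.98
ee_pos: [0.3909, 0.3834, 0.1098]
tool_rot: [0.118, 1.569, -2.577]
ft_force: [0.1, -1.0, -1.4]
opening: 0.549
(np.float64(0.465399805385894), np.float64(-0.04717912045272518))
row [-0.0247  1.0515  0.2964] [-3.436e-01  5.000e-04  2.000e-04] dist 0.43711644175165776
[0.57 0.59 1.73 0.   0.83 1.7 ]
```

```bash
python3 -m pendant '[[0,0.1,0.03,0,0,0],[0,0.22,0.06,0,0,0],[0,0.36,0.1,0,0,0],[0,0.5,0.14,0,0,0],[0,0.5,0.14,0,0,0]]'
python3 -m pendant '[[-0.02,0.12,0.03,-0.05,0,0],[-0.025,0.24,0.06,-0.1,0,0],[-0.025,0.38,0.1,-0.15,0,0],[-0.025,0.5,0.15,-0.2,0,0],[-0.025,0.55,0.156,-0.25,0,0]]'
cat >> h.py <<'E'
v=np.load('jig.npy')
def J(x,y,z): c,s=np.cos(v[2]),np.sin(v[2]); return np.array([v[0]+c*x-s*y,v[1]+s*x+c*y,z])
def toJ(X): d=np.array(X[:2])-v[:2]; c,s=np.cos(v[2]),np.sin(v[2]); return np.array([c*d[0]+s*d[1],-s*d[0]+c*d[1]])
E
python3 -c "
from h import *
rows(J(-.008,-.062,.12),v[2]); print(sense()['opening'],sense()['ft_force'])"
```

```text
time: 6.6
ee_pos: [0.427, 0.1757, 0.109]
tool_rot: [-0.19, 1.567, -2.892]
ft_force: [0.3, -0.9, -0.9]
opening: 0.55
time: 7.22
ee_pos: [0.4657, -0.0475, 0.1193]
tool_rot: [-1.576, 1.568, 2.8]
ft_force: [-0.1, 0.4, -0.8]
opening: 0.549
row [-0.0017 -0.0011 -0.0006] [-0.0926 -0.0001  0.0007] dist 0.0008237938117565954
0.5492108572885019 [-0.08085636  0.36264751 -0.79184531]
```

```bash
python3 -m pendant '[[0,0,0,-0.05,0,0],[0.05,0,0,-0.0926,0,0],[0.12,0,0,-0.0926,0,0],[0.2,0,0,-0.0926,0,0],[0.232,0,0,-0.0926,0,0]]'
python3 -m pendant '[[0.002,0,0,0,0,0],[0.004,0,0,0,0,0],[0.004,0,0,0,0,0],[0.004,0,0,0,0,0],[0.004,0,0,0,0,0]]'
python3 -m pendant '[[0,0,0,0,0,0],[0,0,0,0,0,0],[0,0,0,0,0,0],[0,0,0,0,0,0],[0,0,0,0,0,0]]' 64
python3 -m pendant '[[-0.1,0,0,0,0,0],[-0.25,0,0,0,0,0],[-0.3,0,0,0,0,0],[-0.3,0,0,0,0,0],[-0.3,0,0,0,0,0]]' 64
python3 -c "
from h import *
s=sense();print(toJ(s['ee_pos']),s['joint_positions'].round(2))
rows(J(-.09,-.062,.145),v[2]+np.pi/2)"
```

```text
time: 7.85
ee_pos: [0.4645, -0.0446, 0.0254]
tool_rot: [-1.887, 1.566, 2.778]
ft_force: [-1.0, 0.1, -1.6]
opening: 0.552
time: 8.48
ee_pos: [0.4663, -0.0462, 0.0266]
tool_rot: [1.29, 1.57, -0.33]
ft_force: [-0.6, -0.2, -0.3]
opening: 0.546
time: 9.1
ee_pos: [0.466, -0.0461, 0.0261]
tool_rot: [-2.302, 1.571, 2.362]
ft_force: [-0.3, 0.1, 0.6]
opening: 0.736
time: 9.72
ee_pos: [0.4652, -0.0458, 0.1453]
tool_rot: [-1.857, 1.569, 2.807]
ft_force: [-0.3, -0.3, -0.1]
opening: 0.74
[-0.00826306 -0.06064994] [-0.34  0.44  1.9  -0.    0.8  -0.29]
row [ 0.0011 -0.2043  0.004 ] [4.99e-01 3.00e-04 6.00e-04] dist 0.08174857625691567
```

```bash
python3 -m pendant '[[-0.09,0.05,-0.435,0,0,0],[-0.09,0.05,-0.435,0,0,0],[-0.09,0.05,-0.435,0,0,0],[-0.09,0.05,-0.435,0,0,0],[-0.09,0.05,-0.435,0,0,0]]' 87
python3 -m pendant '[[-0.09,0.05,-0.435,0,0,0],[-0.09,0.05,-0.435,0,0,0],[-0.09,0.05,-0.435,0,0,0],[-0.09,0.05,-0.435,0,0,0],[-0.09,0.05,-0.435,0,0,0]]'
python3 - <<'E'
from fit import *
o=look('o1',{'orange':(.519,.372),'green':(.637,.283)})['orange']
print(toJ(o),sense()['joint_positions'].round(2)); rows((o[0],o[1],.1),o[2]+np.pi/2)
E
```

```text
time: 10.35
ee_pos: [0.4932, 0.1265, 0.1806]
tool_rot: [-1.346, 1.567, -2.965]
ft_force: [0.8, 0.4, -0.7]
opening: 0.997
time: 10.98
ee_pos: [0.5222, 0.2975, 0.2166]
tool_rot: [-0.977, 1.567, -2.598]
ft_force: [0.3, -0.5, -0.1]
opening: 1.0
orange [0.5194 0.3696 0.4761 0.9577]
green [ 0.6357  0.2793 -0.3516  0.8965]
[0.02701737 0.35681613] [ 0.33  0.5   1.5  -0.    1.14  0.38]
row [ 0.2917 -0.0153 -0.181 ] [0.3324 0.0011 0.0006] dist 0.13746006674449326
```

```bash
python3 -m pendant '[[0.1,-0.015,-0.181,0.06,0,0],[0.2,-0.015,-0.181,0.12,0,0],[0.292,-0.015,-0.181,0.18,0,0],[0.292,-0.015,-0.181,0.24,0,0],[0.292,-0.015,-0.181,0.295,0,0]]' 87
python3 -c "
from h import *
rows((.5194,.3696,.012),.476+np.pi/2)"
```

```text
time: 11.65
ee_pos: [0.5198, 0.3694, 0.0996]
tool_rot: [-0.065, 1.567, -2.62]
ft_force: [0.6, -0.2, 0.1]
opening: 1.0
row [ 0.2191 -0.001  -0.0003] [0.0353 0.0013 0.    ] dist 0.08762398907278483
```

```bash
python3 -m pendant '[[0.06,0,0,0.035,0,0],[0.12,0,0,0.035,0,0],[0.18,0,0,0.035,0,0],[0.219,0,0,0.035,0,0],[0.219,0,0,0.035,0,0]]' 87
python3 -m pendant '[[0,0,0,0,0,0],[0,0,0,0,0,0],[0,0,0,0,0,0],[0,0,0,0,0,0],[0,0,0,0,0,0]]' 30
python3 -m pendant '[[-0.05,0,0,0,0,0],[-0.15,0,0,0,0,0],[-0.25,0,0,0,0,0],[-0.25,0,0,0,0,0],[-0.25,0,0,0,0,0]]' 30
python3 -c "
from h import *
rows(J(-.008,.020,.12),v[2])"
```

```text
time: 12.28
ee_pos: [0.5195, 0.3704, 0.0123]
tool_rot: [-0.015, 1.567, -2.672]
ft_force: [0.1, 1.1, 0.3]
opening: 1.004
time: 12.9
ee_pos: [0.5205, 0.3722, 0.0141]
tool_rot: [2.582, 1.57, -0.073]
ft_force: [0.1, -0.2, 2.0]
opening: 0.547
time: 13.52
ee_pos: [0.5196, 0.3719, 0.1138]
tool_rot: [-0.085, 1.57, -2.741]
ft_force: [0.3, 0.7, -1.8]
opening: 0.546
row [-0.0152  0.6865  0.5052] [-3.309e-01  3.000e-04  2.000e-04] dist 0.34098768380952005
```

```bash
python3 -m pendant '[[-0.01,0.08,0.06,0,0,0],[-0.015,0.18,0.13,-0.05,0,0],[-0.015,0.28,0.2,-0.1,0,0],[-0.015,0.36,0.27,-0.15,0,0],[-0.015,0.4,0.3,-0.15,0,0]]'
python3 -c "
from h import *
rows(J(-.008,.020,.12),v[2])"
```

```text
time: 14.15
ee_pos: [0.4866, 0.1727, 0.1183]
tool_rot: [-0.829, 1.566, -3.017]
ft_force: [0.3, 0.0, -1.6]
opening: 0.547
row [-0.0038  0.1638  0.3067] [-0.1819  0.0007  0.0015] dist 0.13908316859132838
```

```bash
python3 -m pendant '[[-0.004,0.05,0.08,-0.05,0,0],[-0.004,0.1,0.18,-0.1,0,0],[-0.004,0.164,0.28,-0.15,0,0],[-0.004,0.164,0.307,-0.182,0,0],[-0.004,0.164,0.307,-0.182,0,0]]'
python3 -c "
from h import *
rows(J(-.008,.020,.026),v[2])"
```

```text
time: 14.78
ee_pos: [0.4713, 0.0362, 0.1207]
tool_rot: [-1.892, 1.569, 2.773]
ft_force: [-0.5, 0.3, -2.0]
opening: 0.549
row [ 0.2368 -0.0048  0.004 ] [-0.0005 -0.0002  0.0006] dist 0.09474772594219923
```

```bash
python3 -m pendant '[[0.06,-0.005,0.004,0,0,0],[0.12,-0.005,0.004,0,0,0],[0.18,-0.005,0.004,0,0,0],[0.225,-0.005,0.004,0,0,0],[0.236,-0.005,0.004,0,0,0]]'
python3 -m pendant '[[0,0,0,0,0,0],[0,0,0,0,0,0],[0,0,0,0,0,0],[0,0,0,0,0,0],[0,0,0,0,0,0]]' 64
python3 -m pendant '[[-0.1,0,0,0,0,0],[-0.25,0,0,0,0,0],[-0.3,0,0,0,0,0],[-0.3,0,0,0,0,0],[-0.3,0,0,0,0,0]]' 64
python3 -m pendant '[[-0.05,0.03,-0.13,0.05,0,0],[-0.1,0.06,-0.28,0.1,0,0],[-0.15,0.1,-0.42,0.16,0,0],[-0.2,0.176,-0.52,0.22,0,0],[-0.2,0.176,-0.596,0.28,0,0]]' 87
python3 -m pendant '[[0,0,0,0.06,0,0],[0,0,0,0.12,0,0],[0,0,0,0.18,0,0],[0,0,0,0.2,0,0],[0,0,0,0.2,0,0]]' 87
python3 - <<'E'
from fit import *
o=look('g1',{'green':(.637,.281)})['green']
print(sense()['joint_positions'].round(2)); rows((o[0],o[1],.1),o[2]+np.pi/2)
E
```

```text
time: 15.4
ee_pos: [0.4692, 0.0362, 0.0259]
tool_rot: [-1.798, 1.568, 2.872]
ft_force: [-4.9, 1.2, 27.0]
opening: 0.549
time: 16.02
ee_pos: [0.4698, 0.0349, 0.0271]
tool_rot: [1.448, 1.57, -0.165]
ft_force: [1.2, -0.1, -0.8]
opening: 0.734
time: 16.65
ee_pos: [0.4689, 0.0351, 0.1461]
tool_rot: [-1.689, 1.569, 2.982]
ft_force: [-0.0, 0.2, 0.1]
opening: 0.735
time: 17.27
ee_pos: [0.5528, 0.2726, 0.2267]
tool_rot: [2.764, 1.568, 0.278]
ft_force: [-0.2, -0.1, -0.4]
opening: 0.995
time: 17.9
ee_pos: [0.5492, 0.2699, 0.2246]
tool_rot: [0.234, 1.567, -2.874]
ft_force: [-0.2, -0.6, -0.0]
opening: 0.999
green [ 0.6342  0.2797 -0.3057  0.9264]
[0.27 0.51 1.46 0.   1.18 1.81]
row [ 0.3117 -0.0172 -0.214 ] [ 0.1083  0.001  -0.0004] dist 0.15139152555015653
```

View pics/g1d.png

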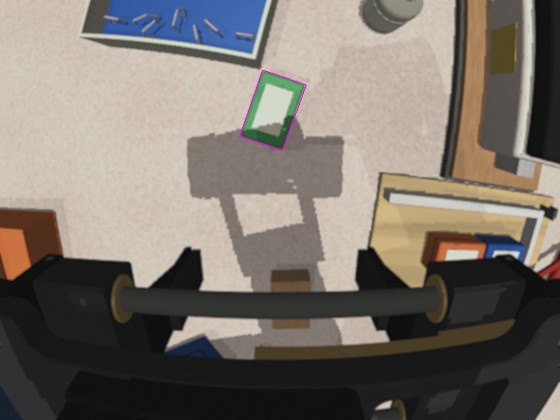

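The green case at (273,110) fits well. The bin's corner is just beyond its far end, so I'm gripping across the width.

```bash
python3 -m pendant '[[0.1,-0.017,-0.214,0.05,0,0],[0.2,-0.017,-0.214,0.108,0,0],[0.312,-0.017,-0.214,0.108,0,0],[0.312,-0.017,-0.214,0.108,0,0],[0.312,-0.017,-0.214,0.108,0,0]]' 87
python3 -m pendant '[[0.06,0,0,0,0,0],[0.12,0,0,0,0,0],[0.18,0,0,0,0,0],[0.208,0,0,0,0,0],[0.208,0,0,0,0,0]]' 87
python3 -m pendant '[[0,0,0,0,0,0],[0,0,0,0,0,0],[0,0,0,0,0,0],[0,0,0,0,0,0],[0,0,0,0,0,0]]' 30
python3 -m pendant '[[-0.05,0,0,0,0,0],[-0.15,0,0,0,0,0],[-0.25,0,0,0,0,0],[-0.25,0,0,0,0,0],[-0.25,0,0,0,0,0]]' 30
python3 -c "
from h import *
rows(J(-.008,.098,.12),v[2]);print(sense()['joint_positions'].round(2))"
```

```text
time: 18.58
ee_pos: [0.6361, 0.2801, 0.1032]
tool_rot: [-2.557, 1.569, 0.279]
ft_force: [0.1, -0.1, 0.7]
opening: 0.999
time: 19.2
ee_pos: [0.6359, 0.2801, 0.0201]
tool_rot: [-2.582, 1.569, 0.254]
ft_force: [0.2, -0.3, -0.2]
opening: 1.002
time: 19.82
ee_pos: [0.6354, 0.2798, 0.019]
tool_rot: [2.15, 1.571, -1.297]
ft_force: [-0.5, -0.5, -0.4]
opening: 0.547
time: 20.45
ee_pos: [0.6348, 0.2797, 0.119]
tool_rot: [0.552, 1.57, -2.896]
ft_force: [-0.7, -0.3, -1.9]
opening: 0.547
row [-0.0021  0.5204  0.2607] [ 4.171e-01  1.000e-04 -2.000e-04] dist 0.23281363039494735
[0.25 0.73 1.33 0.   1.08 2.13]
```

```bash
python3 -m pendant '[[0,0.06,0.03,-0.05,0,0],[0,0.15,0.07,-0.1,0,0],[0,0.25,0.12,-0.16,0,0],[0,0.35,0.17,-0.22,0,0],[0,0.4,0.2,-0.28,0,0]]'
python3 -m pendant '[[0,0,0,-0.05,0,0],[0,0,0,-0.1,0,0],[0,0,0,-0.16,0,0],[0,0,0,-0.22,0,0],[0,0,0,-0.28,0,0]]'
python3 -c "
from h import *
rows(J(-.008,.098,.06),v[2]);print(sense()['joint_positions'].round(2))"
```

```text
time: 21.08
ee_pos: [0.5072, 0.1499, 0.1173]
tool_rot: [-0.465, 1.565, -3.031]
ft_force: [-0.4, 0.7, -1.3]
opening: 0.548
time: 21.7
ee_pos: [0.5094, 0.1512, 0.1174]
tool_rot: [-1.374, 1.567, -3.062]
ft_force: [0.3, -0.1, -1.3]
opening: 0.551
row [ 0.1439 -0.0795  0.1064] [-0.0229  0.0002  0.0013] dist 0.0783356116213431
[ 0.08  0.56  1.76 -0.    0.83  0.2 ]
```

```bash
python3 -m pendant '[[0,-0.04,0.05,-0.023,0,0],[0.04,-0.08,0.099,-0.023,0,0],[0.1,-0.08,0.099,-0.023,0,0],[0.144,-0.08,0.099,-0.023,0,0],[0.144,-0.08,0.099,-0.023,0,0]]'
python3 -c "
from h import *
rows(J(-.008,.101,.0325),v[2]);print(sense()['joint_positions'].round(2))"
```

```text
time: 22.32
ee_pos: [0.4721, 0.1159, 0.0594]
tool_rot: [-1.508, 1.565, -3.13]
ft_force: [0.6, 0.5, -1.2]
opening: 0.545
row [0.0671 0.0021 0.0005] [-0.0019  0.0001  0.0019] dist 0.026873723435946975
[ 0.01  0.62  1.91 -0.    0.62  0.06]
```

```bash
python3 -m pendant '[[0.02,0.002,0,0,0,0],[0.04,0.002,0,0,0,0],[0.06,0.002,0,0,0,0],[0.067,0.002,0,0,0,0],[0.067,0.002,0,0,0,0]]'
python3 -m pendant '[[0,0,0,0,0,0],[0,0,0,0,0,0],[0,0,0,0,0,0],[0,0,0,0,0,0],[0,0,0,0,0,0]]' 64
python3 -m pendant '[[-0.1,0,0,0,0,0],[-0.25,0,0,0,0,0],[-0.4,0,0,0,0,0],[-0.45,0,0,0,0,0],[-0.45,0,0,0,0,0]]' 64
python3 -m pendant '[[0,-0.05,0.06,0.05,0,0],[0,-0.1,0.12,0.1,0,0],[0,-0.15,0.2,0.16,0,0],[0,-0.15,0.2,0.22,0,0],[0,-0.15,0.2,0.28,0,0]]' 44
python3 -m pendant '[[0,0,0,0.06,0,0],[0,0,0,0.12,0,0],[0,0,0,0.18,0,0],[0,0,0,0.22,0,0],[0,0,0,0.22,0,0]]'
python3 - <<'E'
from fit import *
s=sense();print(toJ(s['ee_pos']),s['joint_positions'].round(2))
o=look('r1',{'blue':J(-.008,-.061,0),'orange':J(-.008,.02,0),'green':J(-.008,.101,0)},z0=.012)
for k,r in o.items(): print(k,toJ(r[:2])*1e3,r[2]-v[2])
E
```

```text
time: 22.95
ee_pos: [0.475, 0.116, 0.0344]
tool_rot: [-1.517, 1.57, -3.139]
ft_force: [1.4, -0.4, -0.3]
opening: 0.547
time: 23.58
ee_pos: [0.4751, 0.116, 0.0346]
tool_rot: [1.714, 1.571, 0.092]
ft_force: [0.5, -0.4, -0.0]
opening: 0.732
time: 24.2
ee_pos: [0.4761, 0.116, 0.2163]
tool_rot: [1.628, 1.566, 0.006]
ft_force: [0.3, 0.5, -0.2]
opening: 0.737
time: 24.82
ee_pos: [0.4095, 0.0389, 0.2129]
tool_rot: [-0.818, 1.567, 2.959]
ft_force: [0.3, -0.4, 0.4]
opening: 0.509
time: 25.45
ee_pos: [0.4099, 0.0393, 0.2131]
tool_rot: [-0.137, 1.567, 2.958]
ft_force: [-0.3, -0.4, 0.9]
opening: 0.504
[-0.06735289  0.02189619] [-0.18  0.26  1.95  0.    0.94  1.44]
blue [ 0.4671 -0.0462  1.5409  0.9098]
orange [0.4697 0.0342 1.5235 0.9878]
green [0.4761 0.1165 1.52   0.9292]
blue [ -6.33146076 -60.96727604] 1.5862800109562234
orange [-7.43549608 19.48816629] 1.5688593972323028
green [ -4.76938711 102.01731937] 1.565313527039038
```

View pics/r1d.png

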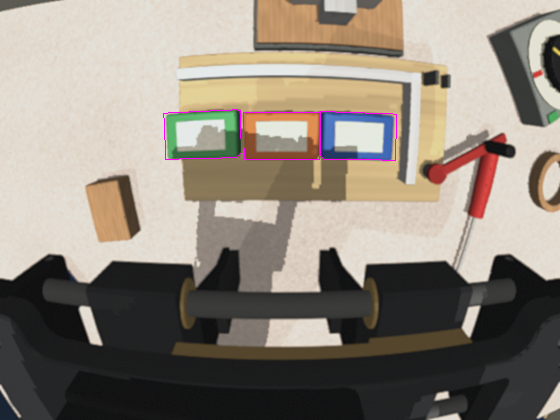

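Three cases stand in order green, orange, blue at about (203,135), (281,135) and (358,136), parallel to the fence. Next I push each onto the fence with two spread fingers.

```bash
python3 -m pendant '[[0,0.1,0,0.009,0,0],[0.1,0.207,0,0.009,0,0],[0.25,0.207,0,0.009,0,0],[0.4,0.207,0,0.009,0,0],[0.472,0.207,0,0.009,0,0]]' 44
python3 -c "
from h import *
rows(J(-.006,-.061,.024),v[2]-np.pi/2)"
python3 -m pendant '[[0,0,-0.02,0,0,0],[0,0,-0.04,0,0,0],[0,0,-0.065,0,0,0],[0,0,-0.09,0,0,0],[0,0,-0.115,0,0,0]]'
python3 -m pendant '[[0,0,-0.01,0,0,0],[0,0,-0.02,0,0,0],[0,0,-0.03,0,0,0],[0,0,-0.035,0,0,0],[0,0,-0.038,0,0,0]]'
python3 -c "
from h import *
rows(J(-.006,-.061,.024),v[2]-np.pi/2)"
```

```text
time: 26.12
ee_pos: [0.4053, -0.0432, 0.0228]
tool_rot: [-0.31, 1.566, 2.756]
ft_force: [-0.3, 0.4, 0.1]
opening: 0.506
row [-0.0038 -0.0039 -0.1555] [-0.0095  0.0016  0.0005] dist 0.062242689091359896
time: 26.75
ee_pos: [0.4539, -0.0471, 0.0266]
tool_rot: [2.857, 1.57, -0.36]
ft_force: [-1.1, -0.6, 0.7]
opening: 0.505
time: 27.38
ee_pos: [0.4676, -0.0481, 0.0256]
tool_rot: [-0.129, 1.569, 2.936]
ft_force: [-2.7, -1.7, 1.5]
opening: 0.507
row [ 0.0041 -0.0046  0.0007] [-0.0098  0.0005  0.0001] dist 0.0024832173289493498
```

```bash
python3 -m pendant '[[0,0,-0.003,-0.0095,0,0],[0,0,-0.006,-0.0095,0,0],[0,0,-0.006,-0.0095,0,0],[0,0,-0.006,-0.0095,0,0],[0,0,-0.006,-0.0095,0,0]]'
python3 -m pendant '[[0,0,-0.003,0,0,0],[0,0,-0.005,0,0,0],[0,0,-0.005,0,0,0],[0,0,-0.005,0,0,0],[0,0,-0.005,0,0,0]]'
python3 -c "
from h import *
print(toJ(sense()['ee_pos']))"
```

```text
time: 28.0
ee_pos: [0.4686, -0.0481, 0.0256]
tool_rot: [-0.221, 1.567, 2.873]
ft_force: [-4.6, -2.3, 1.4]
opening: 0.509
time: 28.62
ee_pos: [0.4686, -0.0478, 0.0255]
tool_rot: [-0.193, 1.563, 2.902]
ft_force: [-7.7, -3.4, 3.8]
opening: 0.507
[-0.00477988 -0.06252542]
```

```bash
python3 -m pendant '[[0,0,-0.01,0,0,0],[0,0,-0.01,0,0,0],[0,0,-0.01,0,0,0],[0,0,0.06,0,0,0],[0,0,0.148,0,0,0]]'
python3 -m pendant '[[0,-0.1,0,0,0,0],[0,-0.205,0,0,0,0],[0,-0.205,0,0,0,0],[0,-0.205,0,0,0,0],[0,-0.205,0,0,0,0]]'
python3 -c "
from h import *
rows(J(-.006,.0195,.025),v[2]-np.pi/2)"
python3 -m pendant '[[0,0,-0.02,0,0,0],[0,0,-0.04,0,0,0],[0,0,-0.06,0,0,0],[0,0,-0.08,0,0,0],[0,0,-0.1,0,0,0]]'
python3 -c "
from h import *
rows(J(-.006,.0195,.025),v[2]-np.pi/2)"
```

```text
time: 29.25
ee_pos: [0.4149, -0.0464, 0.0259]
tool_rot: [2.849, 1.566, -0.339]
ft_force: [-0.1, -0.4, -0.8]
opening: 0.503
time: 29.88
ee_pos: [0.4179, 0.0353, 0.0258]
tool_rot: [3.022, 1.57, -0.167]
ft_force: [0.0, -0.9, 0.1]
opening: 0.506
row [ 0.0021 -0.0035 -0.1329] [-0.0009 -0.0004 -0.    ] dist 0.053197334955322674
time: 30.5
ee_pos: [0.4575, 0.0343, 0.0257]
tool_rot: [-0.181, 1.57, 2.914]
ft_force: [-0.7, -0.2, -0.4]
opening: 0.511
row [ 0.0017 -0.0011 -0.034 ] [-0.0004  0.0001  0.    ] dist 0.013606625930129554
```

```bash
python3 -m pendant '[[0,0,-0.015,0,0,0],[0,0,-0.025,0,0,0],[0,0,-0.034,0,0,0],[0,0,-0.038,0,0,0],[0,0,-0.042,0,0,0]]'
python3 -m pendant '[[0,0,-0.005,0,0,0],[0,0,-0.01,0,0,0],[0,0,-0.012,0,0,0],[0,0,-0.012,0,0,0],[0,0,-0.012,0,0,0]]'
python3 -c "
from h import *
print(toJ(sense()['ee_pos']))"
python3 -m pendant '[[0,0,0.05,0,0,0],[0,0,0.1,0,0,0],[0,0,0.148,0,0,0],[0,0,0.148,0,0,0],[0,0,0.148,0,0,0]]'
python3 -m pendant '[[0,-0.1,0,0,0,0],[0,-0.205,0,0,0,0],[0,-0.205,0,0,0,0],[0,-0.205,0,0,0,0],[0,-0.205,0,0,0,0]]'
python3 -m pendant '[[0,0,-0.02,0,0,0],[0,0,-0.04,0,0,0],[0,0,-0.06,0,0,0],[0,0,-0.08,0,0,0],[0,0,-0.09,0,0,0]]'
python3 -c "
from h import *
rows(J(-.006,.102,.025),v[2]-np.pi/2)"
```

```text
time: 31.12
ee_pos: [0.4726, 0.0337, 0.0257]
tool_rot: [-0.073, 1.568, 3.022]
ft_force: [-3.5, -0.4, 3.3]
opening: 0.506
time: 31.75
ee_pos: [0.4725, 0.0339, 0.0255]
tool_rot: [-0.068, 1.558, 3.027]
ft_force: [-9.9, -2.9, 7.9]
opening: 0.502
[-0.00459439  0.01933493]
time: 32.38
ee_pos: [0.4217, 0.0357, 0.0259]
tool_rot: [3.022, 1.567, -0.166]
ft_force: [-0.8, -0.0, 0.3]
opening: 0.506
time: 33.0
ee_pos: [0.4239, 0.1172, 0.0257]
tool_rot: [3.092, 1.57, -0.098]
ft_force: [-0.3, 0.1, 0.7]
opening: 0.504
time: 33.62
ee_pos: [0.4602, 0.1163, 0.0258]
tool_rot: [-3.038, 1.57, 0.056]
ft_force: [-0.3, -0.7, 1.5]
opening: 0.506
row [ 0.0019 -0.0025 -0.0364] [-0.0004 -0.0002  0.    ] dist 0.014624326338920897
```

```bash
python3 -m pendant '[[0,0,-0.015,0,0,0],[0,0,-0.03,0,0,0],[0,0,-0.038,0,0,0],[0,0,-0.042,0,0,0],[0,0,-0.046,0,0,0]]'
python3 -m pendant '[[0,0,-0.004,0,0,0],[0,0,-0.008,0,0,0],[0,0,-0.01,0,0,0],[0,0,-0.01,0,0,0],[0,0,-0.01,0,0,0]]'
python3 -c "
from h import *
print(toJ(sense()['ee_pos']))"
python3 -m pendant '[[0,0,0.05,0,0,0],[-0.1,0,0.1,0,0,0],[-0.2,0,0.1,0,0,0],[-0.2,0,0.1,0,0,0],[-0.2,0,0.1,0,0,0]]' 0
python3 -c "
from h import *
rows(J(.032,.17,.105),v[2]-np.pi/2)"
```

```text
time: 34.25
ee_pos: [0.4766, 0.1155, 0.0257]
tool_rot: [0.022, 1.568, 3.117]
ft_force: [-3.3, -0.7, 2.0]
opening: 0.504
time: 34.88
ee_pos: [0.4765, 0.1155, 0.0255]
tool_rot: [0.033, 1.56, 3.127]
ft_force: [-7.6, 0.2, 6.0]
opening: 0.502
[-0.00432247  0.10103714]
time: 35.5
ee_pos: [0.4424, 0.1171, 0.1057]
tool_rot: [-3.107, 1.569, -0.012]
ft_force: [0.3, -0.5, -0.4]
opening: 0.042
row [ 0.002  -0.1726 -0.1758] [-0.0004 -0.0005  0.    ] dist 0.09855895565806777
```

```bash
python3 -m pendant '[[0,-0.1,-0.1,0,0,0],[0,-0.173,-0.176,0,0,0],[0,-0.173,-0.176,0,0,0],[0.1,-0.173,-0.176,0,0,0],[0.2,-0.173,-0.176,0,0,0]]' 0
python3 -m pendant '[[0,0.02,0,0,0,0],[0,0.035,0,0,0,0],[0,0.045,0,0,0,0],[0,0.055,0,0,0,0],[0,0.06,0,0,0,0]]' 0
python3 -m pendant '[[0,0.01,0,0,0,0],[0,0.018,0,0,0,0],[0,0.025,0,0,0,0],[0,0.03,0,0,0,0],[0,0.035,0,0,0,0]]' 0
python3 -c "
from h import *
print(toJ(sense()['ee_pos']))"
```

```text
time: 36.12
ee_pos: [0.5141, 0.1824, 0.024]
tool_rot: [0.285, 1.569, -2.904]
ft_force: [0.1, -0.0, -0.1]
opening: 0.005
time: 36.75
ee_pos: [0.5151, 0.1591, 0.0269]
tool_rot: [-2.834, 1.568, 0.26]
ft_force: [-0.4, 1.8, 1.6]
opening: 0.007
time: 37.38
ee_pos: [0.5144, 0.1458, 0.0264]
tool_rot: [-2.595, 1.568, 0.5]
ft_force: [0.2, 4.8, 5.4]
opening: 0.003
[0.03220159 0.13295286]
```

```bash
python3 -m pendant '[[0,0.005,0,0,0,0],[0,0.01,0,0,0,0],[0,0.012,0,0,0,0],[0,0.015,0,0,0,0],[0,0.015,0,0,0,0]]' 0
python3 -m pendant '[[0,0.003,0,0,0,0],[0,0.006,0,0,0,0],[0,0.009,0,0,0,0],[0,0.01,0,0,0,0],[0,0.01,0,0,0,0]]' 0
python3 -m pendant '[[0,0.003,0,0,0,0],[0,0.006,0,0,0,0],[0,0.009,0,0,0,0],[0,0.01,0,0,0,0],[0,0.01,0,0,0,0]]' 0
python3 -c "
from h import *
print(toJ(sense()['ee_pos']))"
```

```text
time: 38.0
ee_pos: [0.5141, 0.1397, 0.0264]
tool_rot: [-2.646, 1.569, 0.448]
ft_force: [0.2, 4.4, 5.6]
opening: 0.008
time: 38.62
ee_pos: [0.5139, 0.1357, 0.0264]
tool_rot: [-2.623, 1.568, 0.472]
ft_force: [1.3, 5.7, 6.3]
opening: 0.003
time: 39.25
ee_pos: [0.5136, 0.1318, 0.0264]
tool_rot: [-2.605, 1.569, 0.489]
ft_force: [0.3, 5.4, 5.8]
opening: 0.004
[0.03207086 0.11894951]
```

```bash
python3 -m pendant '[[0,0.003,0,0,0,0],[0,0.006,0,0,0,0],[0,0.009,0,0,0,0],[0,0.01,0,0,0,0],[0,0.01,0,0,0,0]]' 0
python3 -m pendant '[[0,0.003,0,0,0,0],[0,0.006,0,0,0,0],[0,0.009,0,0,0,0],[0,0.01,0,0,0,0],[0,0.01,0,0,0,0]]' 0
python3 -c "
from h import *
print(toJ(sense()['ee_pos']))"
```

```text
time: 39.88
ee_pos: [0.5135, 0.1281, 0.0264]
tool_rot: [-2.452, 1.568, 0.642]
ft_force: [0.8, 7.5, 7.4]
opening: 0.006
time: 40.5
ee_pos: [0.5135, 0.1278, 0.0265]
tool_rot: [-2.027, 1.564, 1.065]
ft_force: [1.2, 22.6, 5.1]
opening: 0.005
[0.03213599 0.11493865]
```

```bash
python3 -m pendant '[[0,-0.04,0,0,0,0],[0,-0.06,0,0,0,0],[-0.15,-0.06,0,0,0,0],[-0.3,-0.06,0,0,0,0],[-0.46,-0.06,0,0,0,0]]' 0
python3 -m pendant '[[0,0.15,0.12,0,0,0],[0,0.29,0.25,0,0,0],[0,0.29,0.25,0,0,0],[0,0.29,0.25,0,0,0],[0,0.29,0.25,0,0,0]]' 0
python3 - <<'E'
from fit import *
s=sense();print(toJ(s['ee_pos']),s['joint_positions'].round(2))
o=look('r2',{'blue':J(.031,-.0775,0),'orange':J(.031,-.0025,0),'green':J(.031,.0725,0)},z0=.012,dbg=False)
for k,r in o.items(): print(k,toJ(r[:2])*1e3,r[2]-v[2])
im=np.load('pics/r2.npy'); cv2.imwrite('pics/r2c.png',cv2.resize(im[40:220,150:460],(800,465),interpolation=cv2.INTER_CUBIC)[:,:,::-1])
E
```

```text
time: 41.12
ee_pos: [0.5129, 0.1464, 0.2092]
tool_rot: [0.437, 1.568, -2.751]
ft_force: [0.8, -0.1, -0.1]
opening: 0.007
time: 41.75
ee_pos: [0.4094, 0.0357, 0.2083]
tool_rot: [3.038, 1.57, -0.151]
ft_force: [0.2, 0.1, 0.3]
opening: 0.005
[-0.06771624  0.01823879] [-0.19  0.26  1.96  0.    0.92  1.43]
blue [ 0.5018 -0.0746  1.4928  0.8591]
orange [0.5059 0.0055 1.5379 0.9565]
green [0.5096 0.0807 1.5215 0.9271]
blue [ 29.6147899  -87.69935459] 1.5381485113377842
orange [30.05919879 -7.53687957] 1.5831989727430984
green [30.321455   67.70089459] 1.566813549853169
```

View pics/r2c.png

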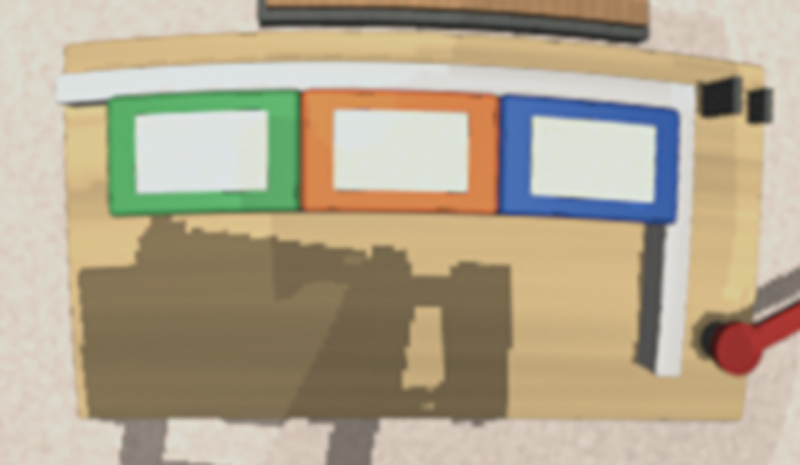

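The row is closed and tight, from the end stop leftwards blue (588,158), orange (400,150), green (205,152), all against the fence. The scale suggests my jig frame is about 5 mm too far +y. Now the knob.

```bash
python3 -m pendant '[[-0.05,0.45,-0.16,0,0,0],[-0.05,0.45,-0.16,0,0,0],[-0.05,0.45,-0.16,0,0,0],[-0.05,0.45,-0.16,0,0,0],[-0.05,0.45,-0.16,0,0,0]]' 60
python3 -m pendant '[[-0.05,0.45,-0.16,0,0,0],[-0.05,0.45,-0.16,0,0,0],[-0.05,0.45,-0.16,0,0,0],[-0.05,0.45,-0.16,0,0,0],[-0.05,0.45,-0.16,0,0,0]]' 60
python3 - <<'E'
from fit import *
s=sense();print(s['joint_positions'].round(2),s['ee_pos'])
im,p=snap('wrist','k1'); pickle.dump(p,open('pics/k1.pkl','wb'))
uv=proj('wrist',p,(.574,-.33,.08)); print(uv)
u,w=max(int(uv[0])-90,0),max(int(uv[1])-90,0); print(u,w)
cv2.imwrite('pics/k1c.png',cv2.resize(im[w:w+180,u:u+180],(720,720))[:600,:,::-1])
E
```

```text
time: 42.42
ee_pos: [0.4641, -0.1465, 0.2276]
tool_rot: [-0.708, 1.569, 2.387]
ft_force: [-0.8, 0.3, -0.3]
opening: 0.487
time: 43.05
ee_pos: [0.5192, -0.3275, 0.2473]
tool_rot: [-0.853, 1.567, 2.244]
ft_force: [-0.5, -0.1, 0.0]
opening: 0.688
[-0.74  0.49  1.43  0.    1.23  0.87] [ 0.51916325 -0.32749847  0.24725261]
[279.21689853 140.0383893 ]
189 50
```

View pics/k1c.png

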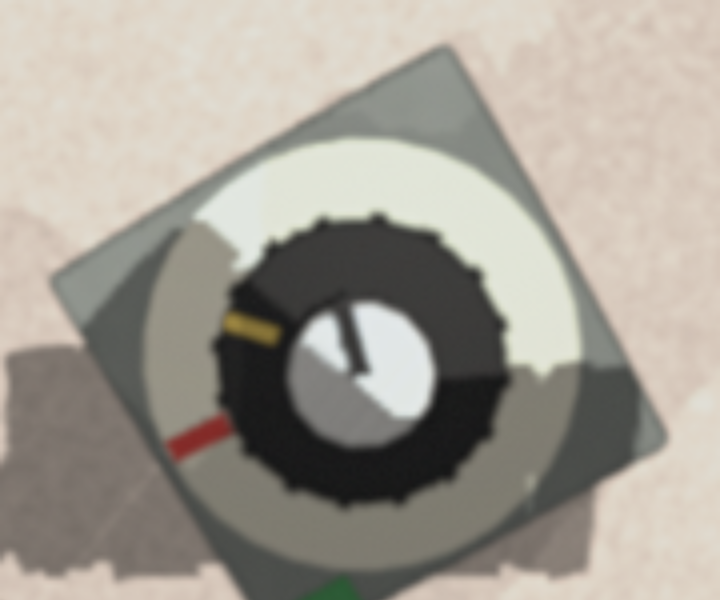

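The crop shows knob centre (362,374), pointer tip (341,304), dial centre (362,354), red mark (200,438), yellow pointer tip (225,322).

```bash
cat > dial.py <<'E'
from h import *
import pickle
def dial(f,o,k,t,D,m,y):
    p=pickle.load(open(f'pics/{f}.pkl','rb')); q=lambda c,z:at('wrist',p,(np.array(c)+.5)/4-.5+np.array(o),z)
    k=q(k,.108);t=q(t,.108);D=q(D,.053);m=q(m,.053);y=q(y,.074); a=lambda b,c:np.arctan2(*(b-c)[1::-1])
    print('knob',k,'dial',D,'pt',a(t,k),'mark',a(m,D),'turn',a(m,D)-a(t,k),'yel',a(y,(k+D)/2))
    return k,D
E
python3 - <<'E'
from dial import *
k,D=dial('k1',(189,50),(362,374),(341,304),(362,354),(200,438),(225,322))
c=(k+D)/2; rows((c[0],c[1],.13),v[2]-np.pi/2)
E
```

```text
knob [ 0.57338412 -0.32990716  0.108     ] dial [ 0.57393507 -0.32987774  0.053     ] pt 0.2418622958160676 mark 1.9992092998127209 turn 1.7573470039966532 yel 1.23675419512303
row [ 0.2932  0.0022 -0.1377] [0.0003 0.0008 0.0008] dist 0.12955672161530002
```

```bash
python3 -m pendant '[[0,0.002,-0.07,0,0,0],[0,0.002,-0.138,0,0,0],[0.1,0.002,-0.138,0,0,0],[0.2,0.002,-0.138,0,0,0],[0.292,0.002,-0.138,0,0,0]]' 60
python3 -m pendant '[[0.05,0,0,0,0,0],[0.1,0,0,0,0,0],[0.115,0,0,0,0,0],[0.115,0,0,0,0,0],[0.115,0,0,0,0,0]]' 60
python3 -c "
from h import *
rows((.5737,-.3299,.084),v[2]-np.pi/2)"
```

```text
time: 43.72
ee_pos: [0.574, -0.3297, 0.1302]
tool_rot: [-0.754, 1.568, 2.344]
ft_force: [0.7, -0.4, -0.1]
opening: 0.687
time: 44.35
ee_pos: [0.5752, -0.3335, 0.0866]
tool_rot: [2.514, 1.569, -0.674]
ft_force: [-0.8, 0.5, -0.2]
opening: 0.689
row [ 0.0064 -0.0089  0.0042] [-0.0004 -0.0005 -0.0004] dist 0.0047047627653989885
```

```bash
python3 -m pendant '[[0.004,0,0,0,0,0],[0.004,0,0,0,0,0],[0.004,0,0,0,0,0],[0.004,0,0,0,0,0],[0.004,0,0,0,0,0]]' 60
python3 -c "
from h import *
rows((.5737,-.3299,.084),v[2]-np.pi/2)"
```

```text
time: 44.98
ee_pos: [0.5746, -0.3332, 0.0838]
tool_rot: [0.062, 1.571, -3.127]
ft_force: [-0.1, -0.2, -0.3]
opening: 0.692
row [-0.0004 -0.0081  0.0025] [-0.0004  0.     -0.    ] dist 0.0033988545288796503
```

```bash
python3 -m pendant '[[0,-0.008,0.0025,0,0,0],[0,-0.008,0.0025,0,0,0],[0,-0.008,0.0025,0,0,0],[0,-0.008,0.0025,0,0,0],[0,-0.008,0.0025,0,0,0]]' 60
python3 -m pendant '[[0,0,0,0,0,0],[0,0,0,0,0,0],[0,0,0,0,0,0],[0,0,0,0,0,0],[0,0,0,0,0,0]]' 20
python3 -m pendant '[[0,0,0,-0.03,0,0],[0,0,0,-0.06,0,0],[0,0,0,-0.09,0,0],[0,0,0,-0.12,0,0],[0,0,0,-0.15,0,0]]' 20
python3 -c "
from h import *
s=sense();print(s['ft_torque'])
rows((.5737,-.3299,.084),v[2]-np.pi/2)"
```

```text
time: 45.6
ee_pos: [0.5737, -0.3299, 0.0839]
tool_rot: [2.597, 1.571, -0.591]
ft_force: [0.3, -0.4, -0.1]
opening: 0.687
time: 46.22
ee_pos: [0.5737, -0.3299, 0.0838]
tool_rot: [1.661, 1.571, -1.527]
ft_force: [-0.1, -1.2, -0.6]
opening: 0.385
time: 46.85
ee_pos: [0.5737, -0.3298, 0.0839]
tool_rot: [-1.594, 1.571, 1.975]
ft_force: [-0.1, 0.9, 0.5]
opening: 0.383
[ 0.0267904  -0.00670749  0.01060131]
row [-0.0004  0.0003  0.0001] [1.506e-01 0.000e+00 1.000e-04] dist 0.00018596497312387437
```

```bash
python3 -m pendant '[[0,0,0,-0.04,0,0],[0,0,0,-0.08,0,0],[0,0,0,-0.12,0,0],[0,0,0,-0.16,0,0],[0,0,0,-0.2,0,0]]' 20
python3 -m pendant '[[0,0,0,-0.04,0,0],[0,0,0,-0.08,0,0],[0,0,0,-0.12,0,0],[0,0,0,-0.16,0,0],[0,0,0,-0.209,0,0]]' 20
python3 -c "
from h import *
s=sense();print(s['ft_torque'],s['opening'],s['joint_positions'].round(2))
rows((.5737,-.3299,.084),v[2]-np.pi/2)"
python3 -m pendant '[[0,0,0,0,0,0],[0,0,0,0,0,0],[0,0,0,0,0,0],[0,0,0,0,0,0],[0,0,0,0,0,0]]' 60
python3 -m pendant '[[-0.05,0,0,0,0,0],[-0.15,0,0,0,0,0],[-0.3,0,0,0,0,0],[-0.42,0,0,0,0,0],[-0.42,0,0,0,0,0]]' 60
python3 -m pendant '[[0,0,0,0.06,0,0],[0,0,0,0.12,0,0],[0,0,0,0.17,0,0],[0,0,0,0.23,0,0],[0,0,0,0.28,0,0]]' 60
python3 -m pendant '[[0,0,0,0.06,0,0],[0,0,0,0.12,0,0],[0,0,0,0.17,0,0],[0,0,0,0.23,0,0],[0,0,0,0.279,0,0]]' 60
python3 -m pendant '[[0,-0.008,0.1,0,0,0],[0,-0.008,0.137,0,0,0],[0,-0.008,0.137,0,0,0],[0,-0.008,0.137,0,0,0],[0,-0.008,0.137,0,0,0]]' 0
python3 - <<'E'
from fit import *
im,p=snap('wrist','k2'); pickle.dump(p,open('pics/k2.pkl','wb')); print(sense()['ee_pos'])
a=cv2.resize(im[50:210,189:369],(720,640))[:600]
cv2.imwrite('pics/k2c.png',a[:,:,::-1])
E
```

```text
time: 47.48
ee_pos: [0.5735, -0.3297, 0.0838]
tool_rot: [-2.031, 1.57, 2.167]
ft_force: [-0.6, 0.6, 0.3]
opening: 0.384
time: 48.1
ee_pos: [0.5734, -0.3296, 0.0839]
tool_rot: [-2.459, 1.57, 2.397]
ft_force: [-1.3, 0.5, 0.8]
opening: 0.383
[ 0.03768299 -0.0464668  -0.02611037] 0.38286592546159354 [-0.69  0.74  1.44  0.    0.96 -0.83]
row [-0.0003  0.0007  0.0009] [-4.399e-01 -4.000e-04 -0.000e+00] dist 0.0004933065178473963
time: 48.72
ee_pos: [0.5737, -0.3299, 0.0838]
tool_rot: [1.429, 1.571, -0.003]
ft_force: [-0.1, -0.1, -0.0]
opening: 0.684
time: 49.35
ee_pos: [0.5763, -0.3319, 0.2592]
tool_rot: [0.746, 1.558, -0.686]
ft_force: [-0.3, -0.7, -1.6]
opening: 0.689
time: 49.98
ee_pos: [0.5731, -0.3294, 0.2513]
tool_rot: [-1.512, 1.569, 2.454]
ft_force: [0.3, -0.7, 0.1]
opening: 0.691
time: 50.6
ee_pos: [0.5731, -0.3294, 0.2513]
tool_rot: [-0.637, 1.569, 2.453]
ft_force: [0.3, 0.3, 0.9]
opening: 0.688
time: 51.22
ee_pos: [0.52, -0.3244, 0.2519]
tool_rot: [2.712, 1.57, -0.476]
ft_force: [-0.8, -0.6, 1.0]
opening: 0.203
[ 0.51989185 -0.32433114  0.25177978]
```

View pics/k2c.png

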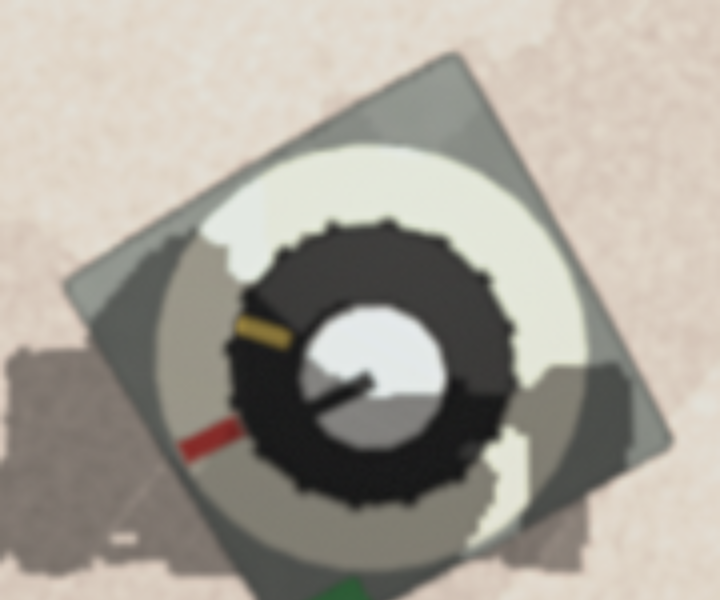

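Run:
```python
from dial import *
dial('k2',(189,50),(373,377),(309,411),(372,358),(212,439),(237,326))
from fit import *
im,p=snap('top','t2')
o={}
for c,y in(('blue',-.0825),('orange',-.0075),('green',.0675)):
    r=fit('top',im,p,c,proj('top',p,J(.03,y,.04)),z0=.012,rad=26); print(c,np.round(r,4),toJ(r[:2])*1e3)
```

```text
knob [ 0.57338987 -0.32985252  0.108     ] dial [ 0.57375811 -0.33015669  0.053     ] pt 2.015190119891791 mark 1.9896049831144313 turn -0.02558513677735985 yel 1.2360788691670674
blue [ 0.5305 -0.0888 -0.6249  0.0341] [  58.90692283 -100.61380882]
orange [0.5079 0.0044 1.5013 0.9105] [32.1311161  -8.59376169]
green [ 0.5121  0.0795 -1.5632  0.8539] [32.93511524 66.64562998]
```

Knob pointer is within about 0.03 rad of the mark, and the yellow pointer is unchanged (1.236 vs 1.237). Next, a look at the hook and a recheck of the row.

```bash
python3 -m pendant '[[0,-0.1,0.1,0,0,0],[0.04,-0.2,0.2,0,0,0],[0.08,-0.32,0.315,0,0,0],[0.08,-0.32,0.315,0,0,0],[0.08,-0.32,0.315,0,0,0]]' 0
python3 - <<'E'
from fit import *
print(sense()['ee_pos'],sense()['joint_positions'].round(2))
im,p=snap('wrist','h1'); pickle.dump(p,open('pics/h1.pkl','wb'))
for X in (J(-.045,-.16,.04),(.458,-.216,.082),J(.031,-.08,.05)): print(proj('wrist',p,X))
cv2.imwrite('pics/h1c.png',cv2.resize(im[40:260,90:380],(791,600),interpolation=cv2.INTER_CUBIC)[:,:,::-1])
E
```

```text
time: 51.95
ee_pos: [0.4002, -0.1909, 0.2204]
tool_rot: [2.479, 1.568, -0.709]
ft_force: [1.3, -0.4, 0.4]
opening: 0.001
[ 0.40018163 -0.1909377   0.22036025] [-0.7   0.29  1.87 -0.    0.98  0.92]
[233.22925384 171.10025656]
[302.88377448 138.89192777]
[156.1666211  104.06374742]
```

View pics/h1c.png

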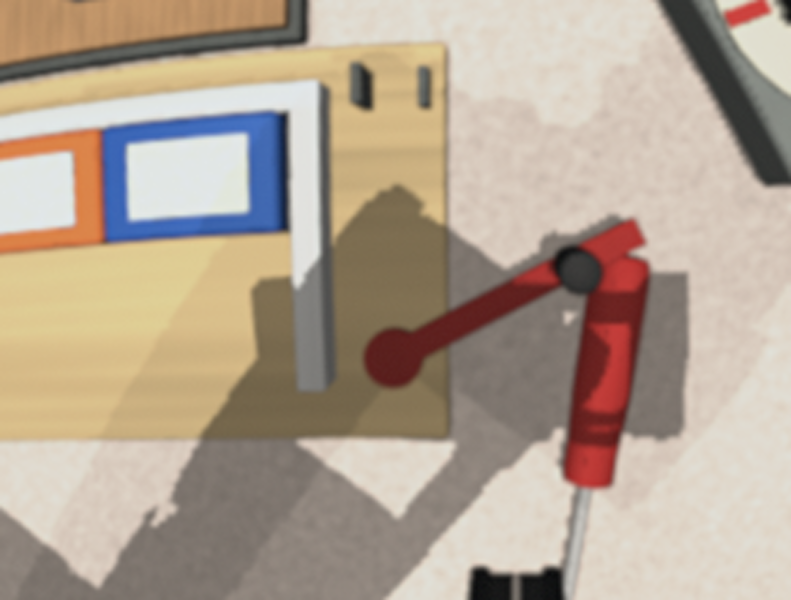

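```bash
cat >> h.py <<'E'
def hookplan(pv,a0,a1,n,z,adv=0.):
    "rows for n waypoints; jaw along tangent; relative to current measured pose"
    s=sense();T=tool(s)
    for a in np.linspace(a0,a1,n+1)[1:]:
        P=np.array([pv[0]+.08*np.cos(a),pv[1]+.08*np.sin(a),z]); t=np.array([-np.sin(a),np.cos(a),0]); P=P+t*adv
        d=T.inv().apply(P-s['ee_pos'])/.4; r=(T.inv()*down(a-np.pi/2)).as_rotvec()/np.pi
        print(np.round([*d,*r],3).tolist())
E
python3 - <<'E'
from h import *
import pickle
p=pickle.load(open('pics/h1.pkl','rb')); q=lambda c,z:at('wrist',p,(np.array(c)+.5)/2.7276-.5+np.array([90,40]),z)
peg=q((582,266),.082);pv=q((393,357),.04);tip=q((642,232),.038)
d=peg-pv;print('peg',peg,'pivot',pv,'len',np.hypot(*d[:2]),'ang',np.arctan2(d[1],d[0])); e=tip-pv;print('tip',np.hypot(*e[:2]),np.arctan2(e[1],e[0]))
for n,c,z in(('blue',(285,113),.052),('blue',(281,230),.052),('blue',(104,128),.052),('blue',(105,243),.052),('stopL',(290,140),.037),('stopL',(298,380),.037),('stopR',(326,100),.037),('stopR',(330,380),.037),('boardNR',(448,436),.012),('boardFR',(445,44),.012)): print(n,(toJ(q(c,z))*1e3).round(1))
E
```

```text
peg [ 0.4595624  -0.21621635  0.082     ] pivot [ 0.4245418  -0.14402724  0.04      ] len 0.08023534666157983 ang -1.1191210003040561
tip 0.10872731727442313 -1.1489091340348758
blue [  51.9 -123. ]
blue [   7.3 -120.5]
blue [ 53.1 -47.6]
blue [  7.  -46.3]
stopL [  42.7 -121. ]
stopL [ -53.7 -120.8]
stopR [  57.8 -135.6]
stopR [ -53.9 -134.2]
boardNR [ -84.1 -179.5]
boardFR [  82.9 -180.1]
```

Peg top is at about (0.4596, −0.2162), pivot (0.4245, −0.144), world angle −1.12. The blue case is flush to the stop within measuring noise. I'll give blue one light confirming press to the fence before the hook.

```bash
python3 -c "
from h import *
rows(J(-.058,-.08,.12),v[2]-np.pi/2)"
```

```text
row [ 0.251  -0.3246 -0.0179] [-0.0003 -0.001  -0.0008] dist 0.16429573401183342
```

```bash
python3 -m pendant '[[0,-0.15,-0.018,0,0,0],[0.1,-0.325,-0.018,0,0,0],[0.25,-0.325,-0.018,0,0,0],[0.4,-0.325,-0.018,0,0,0],[0.484,-0.325,-0.018,0,0,0]]' 30
python3 -m pendant '[[0,0,-0.03,0,0,0],[0,0,-0.06,0,0,0],[0,0,-0.09,0,0,0],[0,0,-0.11,0,0,0],[0,0,-0.122,0,0,0]]' 30
python3 -c "
from h import *
print(toJ(sense()['ee_pos']))"
python3 -m pendant '[[0,0,-0.004,0,0,0],[0,0,-0.008,0,0,0],[0,0,-0.012,0,0,0],[0,0,-0.016,0,0,0],[0,0,-0.02,0,0,0]]' 30
python3 -c "
from h import *
print(toJ(sense()['ee_pos']))"
```

```text
time: 52.62
ee_pos: [0.4151, -0.0619, 0.0237]
tool_rot: [2.773, 1.569, -0.414]
ft_force: [1.0, -0.1, 0.3]
opening: 0.338
time: 53.25
ee_pos: [0.4624, -0.0634, 0.0273]
tool_rot: [2.819, 1.568, -0.369]
ft_force: [-0.3, 0.7, -0.2]
opening: 0.343
[-0.01021948 -0.07834967]
time: 53.88
ee_pos: [0.4679, -0.0633, 0.0261]
tool_rot: [-0.23, 1.568, 2.865]
ft_force: [-3.6, -1.9, 1.3]
opening: 0.344
[-0.00480351 -0.07794581]
```

```bash
python3 -m pendant '[[0,0,0.06,0,0,0],[-0.1,0,0.08,0,0,0],[-0.22,0,0.08,0,0,0],[-0.34,0,0.08,0,0,0],[-0.34,0,0.08,0,0,0]]' 44
python3 -c "
from h import *
rows((.4596,-.2162,.15),-1.119-np.pi/2); print(sense()['joint_positions'].round(2))"
```

```text
time: 54.5
ee_pos: [0.4398, -0.063, 0.1654]
tool_rot: [2.804, 1.562, -0.384]
ft_force: [-0.2, -0.7, -1.4]
opening: 0.506
row [ 0.0403  0.3802 -0.0668] [ 0.3414 -0.003   0.0006] dist 0.15523840869992775
[-0.39  0.38  1.94  0.    0.82  1.22]
```

```bash
python3 -m pendant '[[0,0.1,-0.02,0.05,0,0],[0,0.2,-0.04,0.1,0,0],[0,0.3,-0.067,0.16,0,0],[0,0.38,-0.067,0.21,0,0],[0,0.38,-0.067,0.26,0,0]]' 44
python3 -m pendant '[[0,0,0,0.05,0,0],[0,0,0,0.081,0,0],[0,0,0,0.081,0,0],[0,0,0,0.081,0,0],[0,0,0,0.081,0,0]]' 44
python3 -c "
from h import *
rows((.4596,-.2162,.049),-1.119-np.pi/2); print(sense()['joint_positions'].round(2))"
```

```text
time: 55.12
ee_pos: [0.4569, -0.2175, 0.1608]
tool_rot: [0.624, 1.57, 2.894]
ft_force: [-0.0, 1.4, 0.1]
opening: 0.505
time: 55.75
ee_pos: [0.4568, -0.215, 0.1619]
tool_rot: [0.352, 1.57, 2.377]
ft_force: [-0.5, -0.2, 0.3]
opening: 0.504
row [ 0.2824 -0.0049 -0.0059] [ 0.0006  0.0002 -0.0001] dist 0.11298439273460328
[-0.66  0.46  1.79  0.    0.89  2.03]
```

```bash
python3 -m pendant '[[0.06,-0.005,-0.006,0,0,0],[0.13,-0.005,-0.006,0,0,0],[0.2,-0.005,-0.006,0,0,0],[0.26,-0.005,-0.006,0,0,0],[0.282,-0.005,-0.006,0,0,0]]' 44
python3 -m pendant '[[0,0,0,0,0,0],[0,0,0,0,0,0],[0,0,0,0,0,0],[0,0,0,0,0,0],[0,0,0,0,0,0]]' 26
python3 -c "
from h import *
s=sense();print(s['ee_pos'],s['opening']*87)
hookplan((.4243,-.144),-1.119,-.52,5,.049)
from h import *
im,p=snap('wrist','h2')
"
```

```text
time: 56.38
ee_pos: [0.4592, -0.216, 0.0482]
tool_rot: [0.452, 1.568, 2.477]
ft_force: [0.4, 0.3, 0.0]
opening: 0.508
time: 57.0
ee_pos: [0.4599, -0.2165, 0.0498]
tool_rot: [-2.651, 1.57, -0.628]
ft_force: [-0.2, -0.2, -0.6]
opening: 0.295
[ 0.45992652 -0.21652833  0.04978939] 25.658327326349713
[0.002, -0.023, 0.003, -0.038, -0.0, 0.0]
[0.002, -0.047, 0.008, -0.076, -0.0, 0.0]
[0.002, -0.069, 0.015, -0.114, -0.0, 0.0]
[0.002, -0.091, 0.024, -0.152, -0.0, 0.0]
[0.002, -0.112, 0.037, -0.19, -0.0, 0.0]
```

```bash
python3 -m pendant '[[0,-0.023,0.003,-0.038,0,0],[0,-0.047,0.008,-0.076,0,0],[0,-0.069,0.015,-0.114,0,0],[0,-0.091,0.024,-0.152,0,0],[0,-0.112,0.037,-0.19,0,0]]' 26
python3 -c "
from h import *
hookplan((.4243,-.144),-.52,-.045,5,.049)"
```

```text
time: 57.68
ee_pos: [0.4938, -0.1836, 0.0495]
tool_rot: [2.39, 1.57, -1.268]
ft_force: [-1.1, -0.5, -0.2]
opening: 0.3
[0.001, -0.019, 0.001, -0.029, -0.0, -0.0]
[0.001, -0.037, 0.004, -0.06, -0.0, -0.0]
[0.001, -0.056, 0.008, -0.09, -0.0, -0.0]
[0.001, -0.074, 0.014, -0.12, -0.0, -0.0]
[0.001, -0.091, 0.022, -0.15, -0.0, -0.0]
```

```bash
python3 -m pendant '[[0,-0.019,0.001,-0.03,0,0],[0,-0.037,0.004,-0.06,0,0],[0,-0.056,0.008,-0.09,0,0],[0,-0.074,0.014,-0.12,0,0],[0,-0.091,0.022,-0.15,0,0]]' 26
python3 -c "
from h import *
s=sense();print((toJ(s['ee_pos'])*1e3))"
python3 -m pendant '[[0,-0.005,0,0,0,0],[0,-0.01,0,0,0,0],[0,-0.014,0,0,0,0],[0,-0.017,0,0,0,0],[0,-0.017,0,0,0,0]]' 26
python3 -c "
from h import *
s=sense();print((toJ(s['ee_pos'])*1e3),s['ft_force'])"
```

```text
time: 58.3
ee_pos: [0.5044, -0.1477, 0.0495]
tool_rot: [2.454, 1.57, -0.734]
ft_force: [-0.3, -0.4, 0.1]
opening: 0.298
[  35.55153874 -160.63806129]
time: 58.92
ee_pos: [0.5046, -0.1416, 0.0495]
tool_rot: [1.962, 1.569, -1.23]
ft_force: [-0.7, -5.4, 0.1]
opening: 0.3
[  35.43458212 -154.58481698] [-0.7361381  -5.44499456  0.0694982 ]
```

```bash
python3 -m pendant '[[0,-0.003,0,0,0,0],[0,-0.006,0,0,0,0],[0,-0.008,0,0,0,0],[0,-0.008,0,0,0,0],[0,-0.008,0,0,0,0]]' 26
python3 -m pendant '[[0,0.014,0,0,0,0],[0,0.014,0,0,0,0],[0,0.014,0,0,0,0],[0,0.014,0,0,0,0],[0,0.014,0,0,0,0]]' 36
python3 -m pendant '[[-0.1,0,0,0,0,0],[-0.2,0,0,0,0,0],[-0.35,0,0,0,0,0],[-0.45,0,0,0,0,0],[-0.45,0,0,0,0,0]]' 36
python3 -m pendant '[[0,-0.05,0.1,0,0,0],[0,-0.1,0.22,0,0,0],[0,-0.1,0.22,0,0,0],[0,-0.1,0.22,0,0,0],[0,-0.1,0.22,0,0,0]]' 0
python3 - <<'E'
from fit import *
print(sense()['ee_pos'])
im,p=snap('wrist','f1'); pickle.dump(p,open('pics/f1.pkl','wb'))
print(proj('wrist',p,J(.03,-.0075,.05)),proj('wrist',p,J(-.045,-.16,.04)))
for c,y in(('blue',-.0825),('orange',-.0075),('green',.0675)):
    r=fit('wrist',im,p,c,proj('wrist',p,J(.03,y,.04)),z0=.012,rad=70); print(c,toJ(r[:2])*1e3,r[2:]-v[2])
cv2.imwrite('pics/f1c.png',cv2.resize(im[20:250,100:400],(783,600),interpolation=cv2.INTER_CUBIC)[:,:,::-1])
E
```

```text
time: 59.55
ee_pos: [0.5047, -0.1413, 0.0495]
tool_rot: [1.717, 1.566, -1.472]
ft_force: [-4.0, -14.2, -1.8]
opening: 0.301
time: 60.18
ee_pos: [0.5043, -0.1428, 0.0494]
tool_rot: [-0.974, 1.571, 2.118]
ft_force: [0.3, -0.0, -0.4]
opening: 0.416
time: 60.8
ee_pos: [0.5064, -0.144, 0.233]
tool_rot: [2.717, 1.562, -0.474]
ft_force: [-0.2, 0.8, -1.0]
opening: 0.414
time: 61.42
ee_pos: [0.4196, -0.0996, 0.2292]
tool_rot: [2.719, 1.57, -0.473]
ft_force: [0.5, -1.0, 0.7]
opening: 0.015
[ 0.41964728 -0.09955796  0.22924846]
[176.39543415 118.11172685] [318.01664302 182.82809017]
blue [ 30.43151141 -81.62494358] [1.5500778  0.96412966]
orange [30.13376409 -2.14790671] [1.55785221 0.93893652]
green [30.08953296 83.58392203] [1.57017283 0.84340521]
```

View pics/f1c.png

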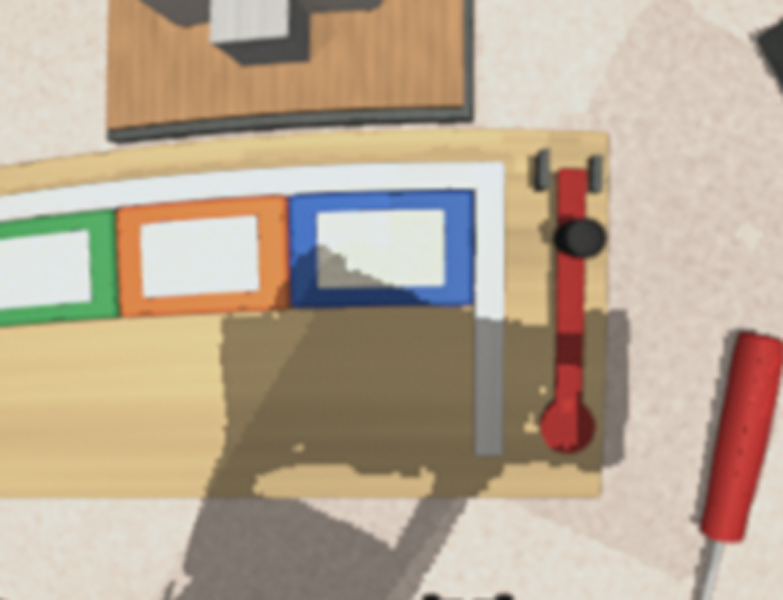

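The hook arm lies between the fork tines at (570,175), and blue is tight in the corner. Green is at the picture's edge, so I'll take one centred view of the row.

```bash
python3 -m pendant '[[0,-0.1,0.04,0,0,0],[0,-0.2,0.04,0,0,0],[0.05,-0.337,0.04,0,0,0],[0.05,-0.337,0.04,0,0,0],[0.05,-0.337,0.04,0,0,0]]' 0
python3 - <<'E'
from fit import *
print(sense()['ee_pos'])
im,p=snap('wrist','f2'); pickle.dump(p,open('pics/f2.pkl','wb'))
for c,y in(('blue',-.0825),('orange',-.0075),('green',.0675)):
    r=fit('wrist',im,p,c,proj('wrist',p,J(.03,y,.04)),z0=.012,rad=60); print(c,toJ(r[:2])*1e3,r[2]-v[2],r[3])
cv2.imwrite('pics/f2c.png',cv2.resize(im[40:220,150:460],(800,465),interpolation=cv2.INTER_CUBIC)[:,:,::-1])
E
```

```text
time: 62.1
ee_pos: [0.41, 0.0363, 0.2094]
tool_rot: [2.378, 1.57, -0.812]
ft_force: [0.7, -0.4, 0.2]
opening: 0.003
[0.41002512 0.0362574  0.2094299 ]
blue [ 30.14957058 -89.15086487] 1.5483492688585012 0.8607118294360385
orange [29.98128698 -7.26806181] 1.5644981306655437 0.9788336788604294
green [30.50345596 67.80953569] 1.5952337586550196 0.926656482398563
```

View pics/f2c.png

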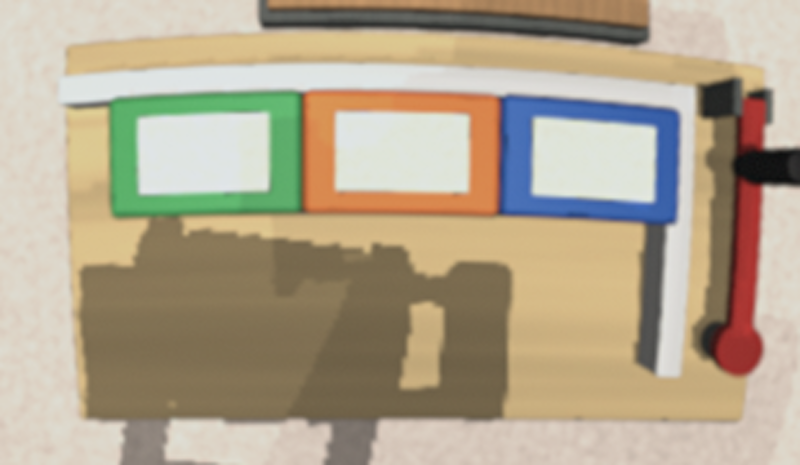

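The row is closed and flush and the hook is shut, so I'm handing in.

```bash
python3 -c "
from cell import manip,sense
print(manip.sign_off(), sense()['time'])"
```

```text
the job is handed in; nothing more can be done
the job is handed in; nothing more can be done
```

The job is handed in after about 62 s of robot time; the sign-off gives no verdict, so what follows rests on my own checks.

**Cases:** Blue, orange and green were the three present. They stand label up in one closed row along the fence, with blue in the corner against the end stop. In the last picture all three measure 30.0–30.5 mm in jig x. Orange and green are 75.1 mm apart and no gap is visible. Fitted angles are within 0.025 rad of square.

**Knob:** The inner pointer is within about 0.03 rad of the red mark. The outer knob's yellow pointer reads 1.236 rad, against 1.237 before.

**Hook:** It was closed last. It stopped against a hard stop at about 14 N, and the picture shows its tip between the fork tines. The screwdriver under it looks undisturbed, though I did not measure it.

**Checks that disagreed:**
- My image-fitted jig frame is about 5 mm off along the fence, judged against the end stop. I therefore relied on touching the stop (22 N) and the fence, not on absolute y values.
- Blue's fitted y is 82 mm from orange's in the last view, where the touching cases should be 75 mm apart. I put this down to a poor fit; the pictures show the two cases touching, and a closer view put blue's end at the stop within about 1 mm.
- A view with green cut off at the picture edge suggested a gap; the centred last view ruled it out.
- A fit of blue from the top camera failed. I discounted it as probably hidden by the arm, but did not check the picture.

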